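# Press the grommet block flush and slide its keeper over

## Robot

A 6-joint arm with a two-finger parallel gripper is mounted at the origin on the work surface. World frame = base frame: x ahead of the robot, y to its left, z up, the work surface at z = 0. Lengths are in m, angles in degrees, forces in N, time in s.
With the tool pointing down it reaches from about 0.375 to 0.9 m from the base axis. Payload 3.1 kg.
Tool frame: the origin (TCP) lies between the finger pads; the fingertips stand 22 mm ahead of it and the grasp point (between the pads) lies 3 mm ahead of it (bot.tip_extent is the distance from the TCP to the fingertips, in m); y points along the fingers, z is the direction in which the jaws open and shut, and the axes are right-handed (so a half turn about y gives the same grasp; the last joint's range is limited). The gripper opens to 87 mm and grips with 3 to 60 N. Pads are 19 mm wide; open, the fingers measure 117 mm over their backs; the gripper's body (75 mm by 190 mm) begins 51 mm behind the grasp point.
Start: joints at [-82.878, 30.224, 82.088, -0, 67.689, -10.227], TCP at [0.186, -0.597, 0.208] pointing down, gripper open.
Joint ranges: [-176.69, 176.69], [-43.24, 126.21], [12.49, 139.97], [-82, 262], [0, 151.66], [-163.58, 163.58]. Speed limits (degrees/s): [159.86, 159.86, 180, 180, 180, 180].

## Interface

Orientations are given as a 3x3 rotation matrix whose columns are the frame's x, y, z axes.
In Python, from rig import bot, eyes, models gives the robot as it stands. The module is installed in compiled form; this text tells all that it offers.
- The arm moves only by the tool arm_command, never from a script. Its arguments are lists of equal length, an entry for each row: "translation": the shift along the tool's x, y, z each as a share of 0.08 m, from -1 to 1, a list of three; "rotation": the turn, a rotation vector about the tool's x, y, z each as a share of 60 degrees, from -1 to 1, a list of three; "grip": the closure, from -1 (fully open) to 1 (shut), so that 0 is half open. In form: {"translation": [[x, y, z], ...], "rotation": [[rx, ry, rz], ...], "grip": [grip, ...]}. A call has 1 to 5 rows; each row is the pose to reach, as a shift and turn from the pose commanded when the call began, along the tool's axes at that moment; what a row does not reach only later rows make up. A row lasts 1/10 s, in which the tool goes at most 50 mm and 8.59 degrees, less where a joint would pass 70% of its speed; a pose out of reach is approached as far as the arm can. A call with a number of a shift or a turn outside -1 to 1 is refused whole. A call with a gripper value outside its range is refused whole. The fingers move at their own pace and stop on an object; the grip force is fixed at half the most. Time passes only in rows, so rows that repeat a pose let the fingers close. It gives the time, the measured TCP pose, the force and the opening at its end, in the units of the state.
- bot.read_state(): the state, without advancing time (a new reading comes with each control period).
- eyes.capture(name): name is "scene" or "side" or "wrist"; returns a dict with "image" (400x640x3 uint8, blue, green, red), "mtx" (3x3 intrinsics, pixels), "rvec" (rotation vector, rad) and "tvec" (3), from world to camera coordinates, as OpenCV has them; the wrist camera has in their place "hand_eye" (4x4, takes a point from camera to tool coordinates, whose origin is the TCP and whose axes are the tool frame's). Camera axes: x right, y down, z forward; pixel columns grow to the right and rows downward; lengths in m; the calibration is good to about 2 mm. A picture is of the moment at which its call begins: read the wrist's pose just before it. There is no depth.
- bot.hand_in(): hands the job in, once; it reports no verdict.
Trained networks look in the newest picture that a camera, given by its name, has taken for a name from the list of things; names that differ only in an ending like _2 or _b are one class to them, and where a whole thing is asked for, a point or a joint stands for the part that bears it (a point fixed in the world has none). Each returns a list of dicts, best first, with "conf" (0 to 1); they miss things now and then, are a little off and sometimes report something else, mostly with a low value. They report only what shows in the picture. A call takes as long as a camera call. They do not tell look-alikes from the thing itself.
- models.recognise(camera, thing): "extent" ([left, top, right, bottom] as shares, 0 to 1, of the picture: columns of its width, rows of its height, round what is visible of it).
- models.spot_point(camera, thing): "point" ([column, row] as shares, 0 to 1, of the picture: columns of its width, rows of its height: a listed point, or the origin of a listed thing).
The state is a dict: "time_s": time; "joint_positions": joint angles; "qvel": joint speeds; "tau": joint torques, N m; "position": TCP position; "tcp_rot": TCP orientation; "force": force on the tool from outside, world axes, zero at the start; "moment": the same for the moment, N m; "opening": opening from 0.0 (shut) to 1.0 (fully open).
Only numpy, scipy, OpenCV 4.12 (cv2) and the standard library are available. Lean on these libraries where they do the work, as an engineer would, in place of code of your own. Each camera call takes 0.05 s, during which the arm holds its last target. There are 200 camera calls.

## Task

Work the black rubber grommet block across the deck of the valve control base and into its recess, and press it down at both ends until it is fully home, flush with the deck; then slide the red keeper fully across over its edge. The rubber marks easily, so never bear on the block with more than 40 N, and leave the flange valve, the green housing and the brass adapters where they stand.

Things in the scene. Friction and masses are not known exactly. Their poses are not given: they have to be found in the camera images.
- base: Fixed aluminium valve control base, 184 mm (x -118 to +66) by 300 mm (y -165 to +135); its flat deck is 45 mm above its origin, which lies at (0, 0) of these figures; z up. It stands on a plinth of unknown height, so its deck is 45 to 55 mm above the table: feel for it. The -y part of the deck (y -165 to +13) is a flat loading area; the recess lies in the +y part.
- recess (a point): Centre of the mouth of the recess, at deck height, at (0, 65, 45) mm in the base's frame, same axes. The recess is 93 mm (x) by 104 mm (y), open to the top, its walls vertical; its floor is made of two yellow lift pads.
- fence (a point): Middle of the lower edge of the blue guide fence's inner face (which looks to the base's -x), at (44.5, -73.5, 45) mm in the base's frame. The fence is a straight wall 14 mm high and 13 mm thick, along y from -160 to +13, beside the loading area. A block lying flat against it is in line with the recess, with 2 to 3 mm of play each side.
- grommet_block: Loose black rubber block, 88 mm (x) by 100 mm (y) by 20 mm high, about 0.2 kg, two rows of three grey rings on top. Origin in the centre of its underside, z up. It starts lying flat on the loading area, off the fence and a little askew. Too wide to grasp: push it. Seated, its top is level with the deck and its origin 20 mm below the deck.
- pad_near (a joint): Yellow lift pad under the end of the recess nearest the loading area (y 15 to 49 mm in the base's frame, x -44 to 44): how far it is pressed down, in m. 0 = up, its top 12 mm below the deck; 0.008 = bottomed, its top 20 mm below the deck. It has no spring: friction of about 6 N holds it where it is. It starts partly or fully up.
- pad_far (a joint): The same for the other yellow lift pad, under the rest of the recess (y 50.5 to 115 mm). Both pads must be bottomed for the block to lie flush.
- keeper (a joint): Red sliding keeper: its travel along the base's +x, in m, 0 (clear of the recess) to 0.030 (fully across, over the block's edge). Friction of about 4 N holds it anywhere. Its plate is 55 mm (x) by 60 mm (y) by 5 mm, its underside 2.5 mm above the deck: it passes over the block only if that is flush.
- keeper_tab (a point): Point on the keeper's upright tab: middle of the face that looks to the base's -x (push here towards +x), 22.5 mm above the deck. The tab is 50 mm wide (y), 8 mm thick and rises to 32.5 mm above the deck. With the keeper at 0 it is at (-109, 65, 67.5) mm in the base's frame.
- flange_valve: Bystander: heavy cast iron flange valve, 116 mm (x) by 112 mm, 126 mm high, standing beyond the recess end of the base; origin under its centre on the table.
- plunger_housing: Bystander: green plastic solenoid housing, 40 mm square foot, 66 mm high, upright; origin under its centre.
- adapter_a: Bystander: brass barbed adapter standing upright, 26 mm wide foot, 44 mm high; origin under its centre.
- adapter_b: Bystander: a second one, the same.
Mind the look-alikes: they are no part of the job. There is more than one size of the grommet_block; the one meant has the size given above.

How it is judged (in metres and radians):
On the way, in this order (a step that is already met when the one before it is completed fails the run):
1. the grommet block lies flush in the recess (z of grommet_block in the frame of base below 0.0267 m and angle between the z axis of grommet_block and the z axis of base, either way round below 0.03 rad and angle between grommet_block's own z axis and vertical below 0.1 rad and x of grommet_block in the frame of recess between -0.006 and 0.006 m and y of grommet_block in the frame of recess between -0.006 and 0.006 m), for 0.3 s.
2. the keeper is fully across (value of joint keeper above 0.027 m), for 0.2 s.
At the end, for the whole second after the job is handed in: The block lies in the recess within 6 mm of its centre each way, level to 0.03 rad and less than 1.7 mm proud of the deck, at rest, with the keeper at least 27 mm across (all of step 1 and value of joint keeper above 0.027 m and linear speed of grommet_block below 0.02 m/s); the robot touches nothing.
It fails at once if the block is pressed or pushed with more than 40 N (contact force between the fingers and grommet_block above 40 N).
It fails at once if the flange valve is moved more than 15 mm (distance of flange_valve from where it was at the start of the episode above 0.015 m).
It fails at once if the plunger housing is moved more than 15 mm (distance of plunger_housing from where it was at the start of the episode above 0.015 m).
It fails at once if the adapter a is moved more than 15 mm (distance of adapter_a from where it was at the start of the episode above 0.015 m).
It fails at once if the adapter b is moved more than 15 mm (distance of adapter_b from where it was at the start of the episode above 0.015 m).
It also fails if it takes over 70 s, if anything falls off the work surface, if the arm or the gripper's body presses on something with over 40 N, if the wrist force passes 120 N, or if a joint passes its speed limit or range.

## Working session

There is one attempt and no reset: what is moved stays moved. The work goes in short steps, Python scripts to look and compute and a tool call to move; the robot and the scene stay as the last step left them, time stands still between calls to the robot, and variables do not carry over. Pictures are saved under pics/ and viewed, about 8 in all and at most 12, crops included, and the job is handed in when it is done.

Besides the shell and the picture viewer there is one more tool, called as a command line: name --argument value ..., lists and objects as JSON in quotes. arm_command: Moves the arm, as the interface text tells. Shift numbers are shares of 0.08 m and turn numbers shares of 60 degrees, none past 1 either way. Its arguments: {"type":"object","properties":{"translation":{"type":"array"},"rotation":{"type":"array"},"grip":{"type":"array"}},"required":["translation","rotation","grip"]}

```bash
mkdir -p pics
python3 - <<'E'
from rig import bot,eyes,models
import cv2,numpy as np
s=bot.read_state();print({k:np.round(v,3).tolist() for k,v in s.items()},bot.tip_extent)
for c in("scene","side"):
    d=eyes.capture(c);cv2.imwrite(f"pics/{c}0.png",d["image"])
    print(c,d["mtx"].tolist(),np.round(d["rvec"],4).tolist(),np.round(d["tvec"],4).tolist())
    for t in("base","grommet_block","recess","fence","keeper_tab","pad_near","pad_far"):
        print(t,[(np.round(np.array(m["point"])*[640,400],1).tolist(),round(m["conf"],2)) for m in models.spot_point(c,t)] if t[:3]!="pad" else "")
E
```

```text
{'time_s': 0.0, 'joint_positions': [-82.877, 30.278, 82.158, -0.001, 67.689, -10.226], 'qvel': [-0.054, -0.077, -0.063, -0.135, 0.003, 0.021], 'tau': [-0.0, -44.004, -17.659, 0.063, 0.058, -0.0], 'position': [0.186, -0.596, 0.207], 'tcp_rot': [[-0.955, -0.0, 0.298], [-0.298, 0.002, -0.955], [-0.0, -1.0, -0.002]], 'force': [0.943, 0.797, 0.083], 'moment': [0.001, -0.004, 0.012], 'opening': 1.002} 0.022
scene [[460.1834439098855, 0.0, 327.6932981338835], [0.0, 460.1834439098855, 197.25229453865643], [0.0, 0.0, 1.0]] [1.5311, 1.7575, -0.9472] [0.0245, -0.2266, 1.4256]
base [([326.0, 246.2], 0.61)]
grommet_block [([348.5, 188.1], 0.84), ([291.1, 218.0], 0.8), ([207.9, 221.7], 0.71)]
recess [([361.4, 226.6], 0.88), ([275.8, 293.3], 0.15)]
fence [([287.6, 242.7], 0.58)]
keeper_tab [([364.8, 189.4], 0.9)]
pad_near 
pad_far 
side [[518.2332193967185, 0.0, 315.4941887538444], [0.0, 518.2332193967185, 201.12888755992626], [0.0, 0.0, 1.0]] [0.1548, -2.8848, 1.097] [0.5644, 0.0332, 1.2321]
base [([303.8, 215.4], 0.74)]
grommet_block [([319.0, 180.2], 0.92), ([338.3, 138.9], 0.74), ([403.5, 228.7], 0.65)]
recess [([305.5, 223.0], 0.71)]
fence [([286.2, 175.9], 0.56)]
keeper_tab [([351.8, 211.3], 0.61)]
pad_near 
pad_far
```

View pics/scene0.png

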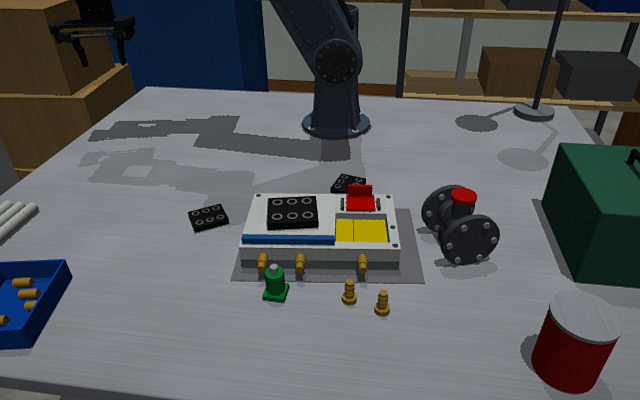

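View pics/side0.png

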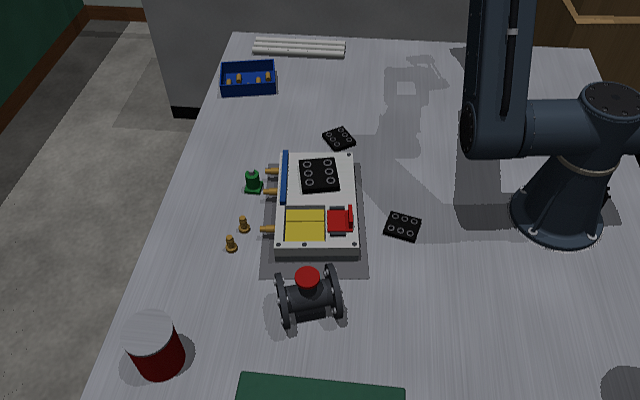

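The scene view shows the wanted block on the deck at about (291,212). Look-alikes lie on the table at (208,217) and (348,183). In the side view the block is at (319,175), with look-alikes at (338,138) and (403,227). I choose the one on the deck. Next I fit the base pose and check it in a close crop.

```bash
cat > h.py <<'E'
import numpy as np,cv2
from scipy.optimize import least_squares
def proj(d,P): return cv2.projectPoints(np.asarray(P,float).reshape(-1,3),np.asarray(d["rvec"],float),np.asarray(d["tvec"],float),d["mtx"],None)[0].reshape(-1,2)
def base2w(p,P):  # p: x,y,yaw,ztop(deck height)
    P=np.asarray(P,float).reshape(-1,3); c,s=np.cos(p[2]),np.sin(p[2])
    return np.c_[p[0]+c*P[:,0]-s*P[:,1],p[1]+s*P[:,0]+c*P[:,1],p[3]-.045+P[:,2]]
DECK=np.array([[-118,-165,45],[66,-165,45],[66,135,45],[-118,135,45]])/1e3
REC=np.array([[-46.5,13,45],[46.5,13,45],[46.5,117,45],[-46.5,117,45]])/1e3
FEN=np.array([[44.5,-160,59],[57.5,-160,59],[57.5,13,59],[44.5,13,59]])/1e3
E
cat > fit.py <<'E'
from h import *; from rig import eyes,models
D={c:eyes.capture(c) for c in("scene","side")}
K={"recess":[0,.065,.045],"fence":[.0445,-.0735,.045],"keeper_tab":[-.109,.065,.0675],"base":[0,0,0]}
obs=[]
for c in D:
    for t in K:
        m=models.spot_point(c,t)
        if m: obs.append((c,t,np.array(m[0]["point"])*[640,400]))
f=lambda p:np.concatenate([proj(D[c],base2w(p,K[t]))[0]-o for c,t,o in obs])
r=least_squares(f,[.5,0,0,.05],loss="soft_l1",bounds=([.2,-.6,-.8,.045],[.9,.6,.8,.055]));p=r.x
print(p,np.round(f(p).reshape(-1,2),1).tolist());np.save("p.npy",p)
out=[]
for c,(x0,y0,w,h) in {"scene":(230,170,200,110),"side":(250,130,140,150)}.items():
    k=4 if c=="scene" else 4
    im=cv2.resize(D[c]["image"][y0:y0+h,x0:x0+w],None,fx=k,fy=k,interpolation=cv2.INTER_CUBIC)
    for Q in(DECK,REC,FEN):
        q=(proj(D[c],base2w(p,Q))+.5-[x0,y0])*k-.5
        for a in q: cv2.drawMarker(im,tuple(int(v) for v in a.round()),(255,0,255),0,10,1)
    cv2.imwrite(f"pics/{c}1.png",im)
E
python3 fit.py
```

```text
[0.58538946 0.05637428 0.09630193 0.04792297] [[0.5, 1.5], [-1.1, 0.3], [-0.3, -0.1], [0.5, -2.8], [0.3, 0.9], [-0.5, -1.3], [2.9, 1.5], [-1.0, -1.1]]
```

View pics/scene1.png

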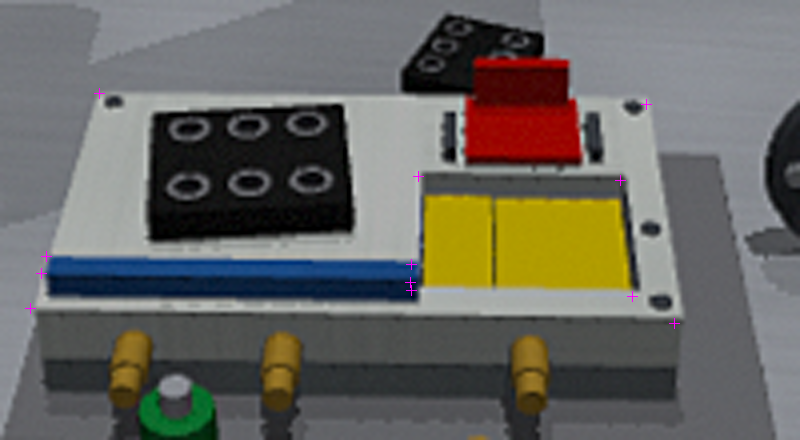

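View pics/side1.png

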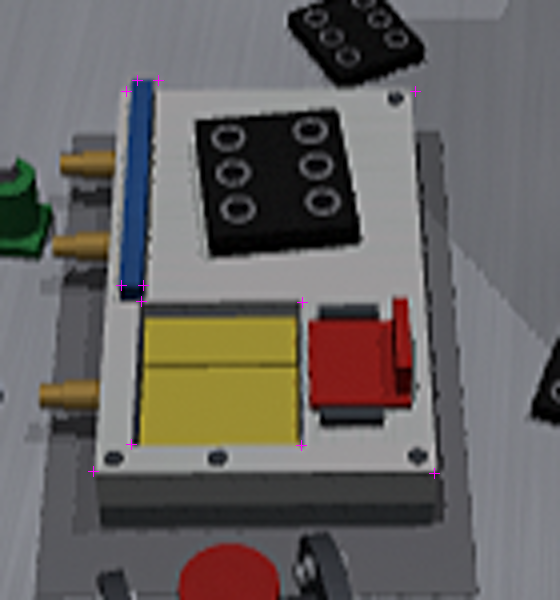

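The overlay fits the base well. The block, with two rows of three rings, is on the deck and 88x100 looks right. I refine base and block together from hand-picked corners.

```bash
cat > fit2.py <<'E'
from h import *; from rig import eyes
D={c:eyes.capture(c) for c in("scene","side")}
O={"scene":(230,170),"side":(250,130)}
B={"scene":[((-118,-165,45),(100,95)),((66,-165,45),(37,308)),((66,135,45),(681,318)),((-118,135,45),(650,97)),((-46.5,13,45),(421,174)),((-46.5,117,45),(620,175)),((46.5,117,45),(637,290)),((44.5,13,59),(412,262)),((57.5,13,59),(411,280)),((44.5,-160,59),(50,257)),((57.5,-160,59),(47,276))],
"side":[((66,-165,45),(127,91)),((-118,-165,45),(413,90)),((-118,135,45),(436,472)),((66,135,45),(97,475)),((-46.5,13,45),(302,300)),((46.5,13,45),(142,302)),((46.5,117,45),(134,445)),((-46.5,117,45),(300,446)),((44.5,-160,59),(155,80)),((57.5,-160,59),(132,80)),((57.5,13,59),(121,290)),((44.5,13,59),(144,288))]}
L={"scene":[((-1,-1),(152,113)),((-1,1),(343,105)),((1,1),(352,222)),((1,-1),(149,228))],
"side":[((1,-1),(196,120)),((-1,-1),(337,110)),((-1,1),(358,236)),((1,1),(209,246))]}
px=lambda c,uv:(np.array(uv)+.5)/4-.5+np.array(O[c])
def f(q):
    p=q[:4];bx,by,a=q[4:7];R=np.array([[np.cos(a),-np.sin(a)],[np.sin(a),np.cos(a)]]);r=[]
    for i,c in enumerate(D):
        sh=q[7+2*i:9+2*i]
        for P,u in B[c]: r.append(proj(D[c],base2w(p,np.array(P)/1e3))[0]+sh-px(c,u))
        for s,u in L[c]:
            xy=R@(np.array(s)*[.044,.05])+[bx,by]
            r.append(proj(D[c],base2w(p,[*xy,.065]))[0]+sh-px(c,u))
        r.append(sh*2)
    return np.concatenate(r)
x0=[*np.load("p.npy"),0,-.08,0,0,0,0,0];x0[3]=.05
r=least_squares(f,x0,loss="soft_l1");q=r.x;J=np.linalg.inv(r.jac.T@r.jac)
print("base x,y,yaw deg,deck",q[:2].round(4),np.degrees(q[2]).round(2),q[3].round(4));print("block",q[4:6].round(4),np.degrees(q[6]).round(2),"shift",q[7:].round(2));print("sd",np.sqrt(np.diag(J))[:7].round(4))
e=f(q).reshape(-1,2);print(np.round(e,1).tolist());np.save("q.npy",q)
print("keeper tab world",base2w(q,[-.109,.065,.0675]),"fence",base2w(q,[.0445,-.0735,.045]),"recess",base2w(q,[0,.065,.045]))
E
python3 fit2.py
```

```text
base x,y,yaw deg,deck [0.5847 0.0579] 6.2 0.0485
block [-0.0299 -0.072 ] 6.03 shift [ 0.01 -0.04 -0.01 -0.03]
sd [0.0012 0.0011 0.0045 0.0014 0.0014 0.0012 0.0175]
[[-0.2, -0.3], [-0.7, 0.2], [-0.6, 0.4], [-1.0, 0.9], [-0.3, -0.0], [0.6, 0.5], [-0.1, 0.5], [1.0, 0.1], [1.1, 0.0], [0.0, -0.0], [-0.5, -0.5], [0.4, 0.4], [0.5, 0.2], [0.6, -4.0], [-0.5, -3.0], [0.0, -0.1], [-1.0, 0.4], [0.0, 0.2], [0.4, 0.0], [-0.2, -0.3], [0.2, 0.6], [-0.0, 0.3], [-0.1, 0.5], [1.1, 0.0], [0.1, 0.4], [0.7, 0.4], [0.1, -0.7], [0.0, -0.2], [-0.6, 0.4], [-0.2, 0.1], [-0.1, -2.0], [-0.4, -1.4], [-0.0, -0.1]]
keeper tab world [[0.46934499 0.11075729 0.07099858]] fence [[ 0.63691114 -0.01034633  0.04849858]] recess [[0.57770685 0.12253465 0.04849858]]
```

The four near top corners of the block were mispicked: the edge between its front face and top can't be seen. I replace them with the bottom corners.

```bash
sed -i 's/((1,1),(352,222)),((1,-1),(149,228))/((1,1,45),(354,233)),((1,-1,45),(149,241))/; s/((-1,1),(358,236)),((1,1),(209,246))/((-1,1,45),(358,244)),((1,1,45),(211,256))/; s/np.array(s)\*/np.array(s[:2])*/; s/\[\*xy,.065\]/[*xy,.065 if len(s)==2 else .045]/' fit2.py; python3 fit2.py
```

```text
base x,y,yaw deg,deck [0.5849 0.0582] 6.22 0.0493
block [-0.0316 -0.0735] 6.11 shift [ 0.08 -0.02 -0.06 -0.07]
sd [0.0012 0.0011 0.0045 0.0014 0.0013 0.0011 0.0159]
[[-0.2, -0.5], [-0.6, 0.0], [-0.3, 0.1], [-0.8, 0.7], [-0.1, -0.2], [0.8, 0.2], [0.1, 0.3], [1.2, -0.1], [1.3, -0.2], [0.1, -0.2], [-0.4, -0.7], [-0.2, -0.3], [-0.0, -0.5], [-0.3, 0.6], [-0.1, 1.2], [0.2, -0.0], [-1.1, 0.2], [-0.1, -0.1], [0.3, -0.1], [-0.4, -0.5], [0.1, 0.4], [-0.2, 0.1], [-0.2, 0.3], [1.0, -0.2], [-0.0, 0.2], [0.5, 0.2], [-0.1, -0.9], [-0.2, -0.4], [-0.0, -0.2], [0.3, -0.6], [0.4, 1.1], [-0.0, 1.3], [-0.1, -0.1]]
keeper tab world [[0.46952079 0.11095125 0.07175435]] fence [[ 0.63713111 -0.01009121  0.04925435]] recess [[0.57787835 0.12276815 0.04925435]]
```

```bash
cat > go.py <<'E'
# usage: go.py x y tipz_above_deck(mm, base frame) zang_deg(rel. base x axis of jaw axis)
import sys; from h import *; from rig import bot
from scipy.spatial.transform import Rotation as Ro
q=np.load("q.npy"); s=bot.read_state()
def inb(s):
    P=np.array(s["position"]);c,n=np.cos(q[2]),np.sin(q[2]);d=P[:2]-q[:2]
    return np.array([c*d[0]+n*d[1],-n*d[0]+c*d[1],P[2]-bot.tip_extent-q[3]])*1e3
R=np.array(s["tcp_rot"]);b=inb(s)
print("t",round(s["time_s"],2),"base mm",b.round(1),"F",np.round(s["force"],1),"jaw ang",round(float(np.degrees(np.arctan2(R[1,2],R[0,2])-q[2])),2),"open",round(s["opening"],2),"j",np.round(s["joint_positions"],0))
if len(sys.argv)>1:
    x,y,z,a=map(float,sys.argv[1:5]);w=base2w(q,[x/1e3,y/1e3,.045+z/1e3])[0];w[2]+=bot.tip_extent
    A=np.radians(a)+q[2];zc=np.array([np.cos(A),np.sin(A),0]);yc=np.array([0,0,-1.]);Rt=np.c_[np.cross(yc,zc),yc,zc]
    print("trans share",(R.T@(w-s["position"])/.08).round(3),"rot share",(np.degrees(Ro.from_matrix(R.T@Rt).as_rotvec())/60).round(3))
E
python3 go.py -108 -73.5 60 -90
```

```text
t 1.3 base mm [-467.1 -607.6  137.2] F [-0.  -0.7 -0.2] jaw ang -78.87 open 1.0 j [-83.  30.  82.   0.  68. -10.]
trans share [-5.693  0.965 -5.685] rot share [-0.     0.185 -0.   ]
```

arm_command --translation '[[-0.95, 0, -0.94], [-0.95, 0, -0.94], [-0.95, 0, -0.94]]' --rotation '[[0, 0, 0], [0, 0, 0], [0, 0, 0]]' --grip '[0, 0, 0]'

```text
time_s: 1.6
position: [0.2381, -0.4957, 0.2079]
tcp_rot: [[-0.954, -0.0, 0.301], [-0.301, 0.007, -0.954], [-0.002, -1.0, -0.007]]
force: [-0.2, -0.6, 0.2]
opening: 0.81
```

arm_command --translation '[[-0.95, 0, -0.94], [-0.95, 0, -0.94], [-0.95, 0, -0.94]]' --rotation '[[0, 0, 0], [0, 0, 0], [0, 0, 0]]' --grip '[0, 0, 0]'

```text
time_s: 1.9
position: [0.2876, -0.4021, 0.2082]
tcp_rot: [[-0.953, -0.001, 0.302], [-0.302, 0.005, -0.953], [-0.001, -1.0, -0.005]]
force: [0.1, 0.3, -0.3]
opening: 0.555
```

arm_command --translation '[[-0.95, 0, -0.94], [-0.95, 0, -0.94], [-0.95, 0, -0.94]]' --rotation '[[0, 0, 0], [0, 0, 0], [0, 0, 0]]' --grip '[0, 0, 0]'

```text
time_s: 2.2
position: [0.3375, -0.3089, 0.2084]
tcp_rot: [[-0.953, -0.001, 0.302], [-0.302, 0.003, -0.953], [-0.0, -1.0, -0.003]]
force: [0.0, -0.4, -0.6]
opening: 0.505
```

arm_command --translation '[[-0.95, 0, -0.94], [-0.95, 0, -0.94], [-0.95, 0, -0.94]]' --rotation '[[0, 0, 0], [0, 0, 0], [0, 0, 0]]' --grip '[0, 0, 0]'

```text
time_s: 2.5
position: [0.388, -0.2157, 0.2086]
tcp_rot: [[-0.953, 0.0, 0.303], [-0.303, 0.001, -0.953], [-0.0, -1.0, -0.001]]
force: [-0.9, -1.2, -0.9]
opening: 0.5
```

arm_command --translation '[[-0.95, 0, -0.94], [-0.95, 0, -0.94], [-0.95, 0, -0.94]]' --rotation '[[0, 0, 0], [0, 0, 0], [0, 0, 0]]' --grip '[0, 0, 0]'

```text
time_s: 2.8
position: [0.4389, -0.1221, 0.2087]
tcp_rot: [[-0.953, 0.001, 0.303], [-0.303, 0.0, -0.953], [-0.001, -1.0, 0.0]]
force: [-0.1, -1.1, 0.1]
opening: 0.501
```

```bash
python3 go.py -108 -73.5 60 -90
```

```text
t 2.8 base mm [-164.8 -163.4  137.5] F [-0.1 -1.1  0.1] jaw ang -78.6 open 0.5 j [-30.  17. 106.   0.  57.  43.]
trans share [-0.916  0.969 -0.962] rot share [-0.     0.19  -0.001]
```

arm_command --translation '[[-0.87, 0.93, -0.9], [-0.87, 0.93, -0.9], [-0.87, 0.93, -0.9], [-0.87, 0.93, -0.9], [-0.87, 0.93, -0.9]]' --rotation '[[0, 0.185, 0], [0, 0.185, 0], [0, 0.185, 0], [0, 0.185, 0], [0, 0.185, 0]]' --grip '[0, 0, 0, 0, 0]'

```text
time_s: 3.3
position: [0.4825, -0.0363, 0.1339]
tcp_rot: [[-0.994, -0.0, 0.109], [-0.109, -0.001, -0.994], [0.0, -1.0, 0.001]]
force: [-0.3, 0.6, 0.7]
opening: 0.5
```

```bash
python3 go.py -108 -73.5 12 -90
```

```text
t 3.3 base mm [-112.1  -82.8   62.6] F [-0.3  0.6  0.7] jaw ang -89.94 open 0.5 j [-18.  26. 106.  -0.  48.  66.]
trans share [-0.052  0.632 -0.117] rot share [-0.001  0.001  0.   ]
```

arm_command --translation '[[-0.04, 0.5, -0.11], [-0.04, 0.63, -0.11], [-0.04, 0.63, -0.11], [-0.04, 0.63, -0.11]]' --rotation '[[0, 0, 0], [0, 0, 0], [0, 0, 0], [0, 0, 0]]' --grip '[0, 0, 0, 0]'

```text
time_s: 3.7
position: [0.4847, -0.0271, 0.0845]
tcp_rot: [[-0.994, 0.001, 0.108], [-0.108, -0.001, -0.994], [-0.001, -1.0, 0.001]]
force: [0.4, 0.2, 0.5]
opening: 0.5
```

arm_command --translation '[[0, 0.03, 0], [0, 0.06, 0], [0, 0.06, 0]]' --rotation '[[0, 0, 0], [0, 0, 0], [0, 0, 0]]' --grip '[0, 0, 0]'

```text
time_s: 4.0
position: [0.4844, -0.0259, 0.0793]
tcp_rot: [[-0.994, 0.001, 0.109], [-0.109, -0.0, -0.994], [-0.001, -1.0, 0.0]]
force: [-0.2, 0.2, 0.0]
opening: 0.502
```

arm_command --translation '[[0, 0.02, 0], [0, 0.03, 0], [0, 0.03, 0]]' --rotation '[[0, 0, 0], [0, 0, 0], [0, 0, 0]]' --grip '[0, 0, 0]'

```text
time_s: 4.3
position: [0.4841, -0.0257, 0.0764]
tcp_rot: [[-0.994, -0.0, 0.109], [-0.109, 0.0, -0.994], [0.0, -1.0, -0.0]]
force: [-0.1, -0.5, -0.5]
opening: 0.502
```

```bash
python3 go.py -108 -73.5 0 -90
```

```text
t 4.3 base mm [-109.3  -72.4    5.1] F [-0.1 -0.5 -0.5] jaw ang -89.96 open 0.5 j [-16.  32. 109.  -0.  39.  67.]
trans share [-0.016  0.064  0.014] rot share [0.    0.001 0.   ]
```

arm_command --translation '[[0, 0.012, 0], [0, 0.025, 0], [0, 0.025, 0]]' --rotation '[[0, 0, 0], [0, 0, 0], [0, 0, 0]]' --grip '[0, 0, 0]'

```text
time_s: 4.6
position: [0.4841, -0.0257, 0.0743]
tcp_rot: [[-0.994, -0.0, 0.109], [-0.109, 0.0, -0.994], [0.0, -1.0, -0.0]]
force: [-0.5, 0.1, -0.3]
opening: 0.501
```

arm_command --translation '[[0, 0.012, 0], [0, 0.025, 0], [0, 0.025, 0]]' --rotation '[[0, 0, 0], [0, 0, 0], [0, 0, 0]]' --grip '[0, 0, 0]'

```text
time_s: 4.9
position: [0.4841, -0.0257, 0.0723]
tcp_rot: [[-0.994, -0.0, 0.109], [-0.109, 0.0, -0.994], [0.0, -1.0, -0.0]]
force: [-0.3, -0.3, -0.1]
opening: 0.5
```

arm_command --translation '[[0, 0.012, 0], [0, 0.012, 0]]' --rotation '[[0, 0, 0], [0, 0, 0]]' --grip '[0, 0]'

```text
time_s: 5.1
position: [0.4841, -0.0257, 0.0714]
tcp_rot: [[-0.994, -0.0, 0.109], [-0.109, 0.0, -0.994], [0.0, -1.0, -0.0]]
force: [-0.1, 0.7, -0.1]
opening: 0.5
```

arm_command --translation '[[0, 0.012, 0], [0, 0.012, 0]]' --rotation '[[0, 0, 0], [0, 0, 0]]' --grip '[0, 0]'

```text
time_s: 5.3
position: [0.4841, -0.0258, 0.0705]
tcp_rot: [[-0.994, -0.0, 0.109], [-0.109, 0.0, -0.994], [0.0, -1.0, -0.0]]
force: [-1.0, 0.1, 0.3]
opening: 0.5
```

arm_command --translation '[[0, 0.012, 0], [0, 0.012, 0]]' --rotation '[[0, 0, 0], [0, 0, 0]]' --grip '[0, 0]'

```text
time_s: 5.5
position: [0.4841, -0.0257, 0.0695]
tcp_rot: [[-0.994, -0.0, 0.109], [-0.109, 0.0, -0.994], [0.0, -1.0, -0.0]]
force: [0.3, -0.5, -0.9]
opening: 0.5
```

arm_command --translation '[[0, 0.012, 0], [0, 0.012, 0]]' --rotation '[[0, 0, 0], [0, 0, 0]]' --grip '[0, 0]'

```text
time_s: 5.7
position: [0.4841, -0.0257, 0.0685]
tcp_rot: [[-0.994, -0.0, 0.109], [-0.109, 0.0, -0.994], [0.0, -1.0, -0.0]]
force: [-0.1, -0.4, -1.3]
opening: 0.501
```

arm_command --translation '[[0, 0.012, 0], [0, 0.012, 0]]' --rotation '[[0, 0, 0], [0, 0, 0]]' --grip '[0, 0]'

```text
time_s: 5.9
position: [0.4841, -0.0257, 0.0676]
tcp_rot: [[-0.994, -0.0, 0.109], [-0.109, 0.0, -0.994], [0.0, -1.0, -0.0]]
force: [0.8, 0.1, -0.1]
opening: 0.496
```

arm_command --translation '[[0, 0.012, 0], [0, 0.012, 0]]' --rotation '[[0, 0, 0], [0, 0, 0]]' --grip '[0, 0]'

```text
time_s: 6.1
position: [0.4841, -0.0257, 0.0666]
tcp_rot: [[-0.994, -0.0, 0.109], [-0.109, 0.0, -0.994], [0.0, -1.0, -0.0]]
force: [-0.6, 0.1, 0.1]
opening: 0.497
```

Run:
```python
from h import *; from rig import eyes,bot
d=eyes.capture("side");im=cv2.resize(d["image"][120:290,250:440],None,fx=3,fy=3)
s=eyes.capture("wrist");w=s["image"];print(s["mtx"].tolist(),np.round(s["hand_eye"],4).tolist())
cv2.imwrite("pics/a.png",np.hstack([im[:400,:400],cv2.resize(w,(400,250)) if 0 else cv2.copyMakeBorder(cv2.resize(w,(400,250)),0,150,0,0,0)]))
```

```text
[[329.59054112302977, 0.0, 317.5464936718071], [0.0, 329.59054112302977, 202.58427014719865], [0.0, 0.0, 1.0]] [[-0.0003, 0.9559, 0.2937, -0.0808], [-0.0006, -0.2937, 0.9559, -0.1767], [1.0, 0.0001, 0.0007, -0.001], [0.0, 0.0, 0.0, 1.0]]
```

View pics/a.png

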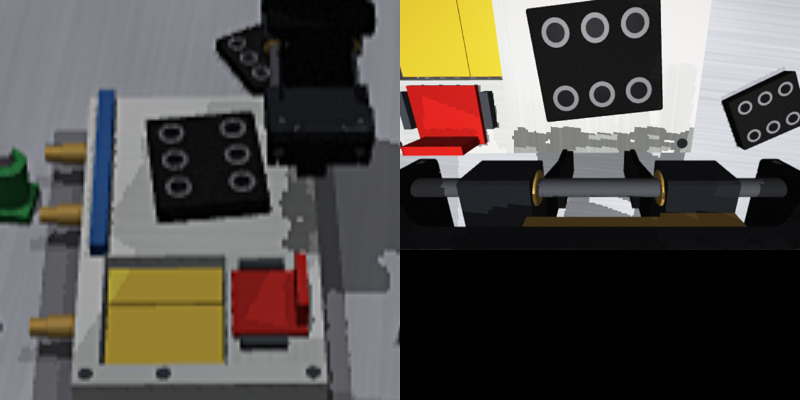

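The side view and the wrist view suggest the fingers hang just past the deck's -x edge, at wrist view row ~152. I overlay the model on the wrist picture to check the base pose.

```bash
cat >> h.py <<'E'
KT=np.array([[-109,40,77.5],[-109,90,77.5],[-101,90,77.5],[-101,40,77.5]])/1e3
def wproj(st,d,Pw):
    T=np.eye(4);T[:3,:3]=np.array(st["tcp_rot"]);T[:3,3]=st["position"]
    C=np.linalg.inv(T@np.array(d["hand_eye"]));X=np.asarray(Pw)@C[:3,:3].T+C[:3,3];u=X@np.array(d["mtx"]).T
    return u[:,:2]/u[:,2:]
def blockpts(bx,by,a,z):
    c,n=np.cos(a),np.sin(a);return [[bx+c*i*.044-n*j*.05,by+n*i*.044+c*j*.05,z] for i,j in((-1,-1),(1,-1),(1,1),(-1,1))]
E
cat > wr.py <<'E'
import sys; from h import *; from rig import eyes,bot
q=np.load("q.npy");s=bot.read_state();d=eyes.capture("wrist");im=d["image"].copy();cv2.imwrite("pics/raw_"+sys.argv[1],im)
for Q,col in((DECK,(255,0,255)),(REC,(0,255,0)),(FEN,(255,255,0)),(KT,(255,128,0)),(blockpts(q[4],q[5],q[6],.065),(0,128,255))):
    u=wproj(s,d,base2w(q,Q));print(u.round(0).tolist())
    cv2.polylines(im,[u.round().astype(int)],True,col,1)
cv2.imwrite("pics/"+sys.argv[1],im)
E
python3 wr.py w1.png
```

```text
[[463.0, 247.0], [513.0, -105.0], [-114.0, -106.0], [-4.0, 247.0]]
[[172.0, 134.0], [147.0, -57.0], [-63.0, -57.0], [-8.0, 134.0]]
[[511.0, -65.0], [516.0, -100.0], [128.0, -101.0], [133.0, -66.0]]
[[111.0, 257.0], [18.0, 257.0], [14.0, 243.0], [108.0, 243.0]]
[[421.0, 182.0], [419.0, -2.0], [207.0, 23.0], [239.0, 200.0]]
```

View pics/w1.png

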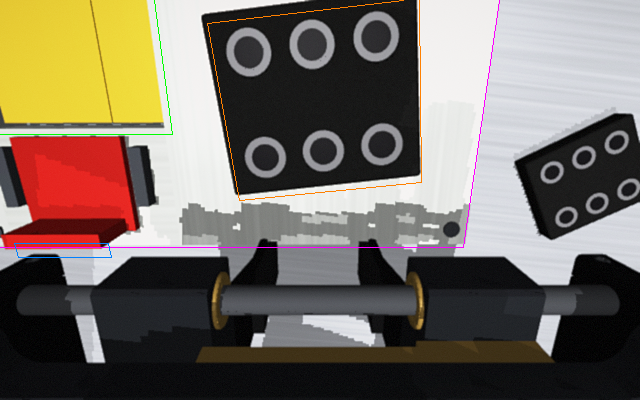

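arm_command --translation '[[0, -0.6, 0], [-0.2, -1, -0.4], [-0.2, -1, -0.4], [-0.2, -1, -0.4]]' --rotation '[[0, 0, 0], [0, 0, 0], [0, 0, 0], [0, 0, 0]]' --grip '[0, 0, 0, 0]'

```text
time_s: 6.65
position: [0.4969, 0.0082, 0.1473]
tcp_rot: [[-0.994, 0.002, 0.111], [-0.111, -0.001, -0.994], [-0.002, -1.0, 0.001]]
force: [0.8, 0.5, -0.9]
opening: 0.5
```

arm_command --translation '[[0, -0.3, 0], [0, -0.3, 0], [0, -0.3, 0]]' --rotation '[[0, 0, 0], [0, 0, 0], [0, 0, 0]]' --grip '[0, 0, 0]'

```text
time_s: 6.95
position: [0.4958, 0.0074, 0.1698]
tcp_rot: [[-0.994, -0.002, 0.108], [-0.108, 0.0, -0.994], [0.002, -1.0, -0.0]]
force: [-0.5, -0.5, 0.1]
opening: 0.502
```

```bash
python3 go.py; python3 wr.py w2.png
```

```text
t 6.95 base mm [-94.1 -40.8  98.5] F [-0.5 -0.5  0.1] jaw ang -90.02 open 0.5 j [-12.  24. 103.  -0.  54.  72.]
[[448.0, 216.0], [476.0, -4.0], [96.0, -4.0], [134.0, 216.0]]
[[258.0, 140.0], [252.0, 24.0], [123.0, 24.0], [141.0, 140.0]]
[[474.0, 22.0], [476.0, 3.0], [248.0, 3.0], [249.0, 22.0]]
[[224.0, 218.0], [165.0, 218.0], [164.0, 210.0], [223.0, 210.0]]
[[420.0, 170.0], [419.0, 60.0], [291.0, 74.0], [304.0, 183.0]]
```

View pics/w2.png

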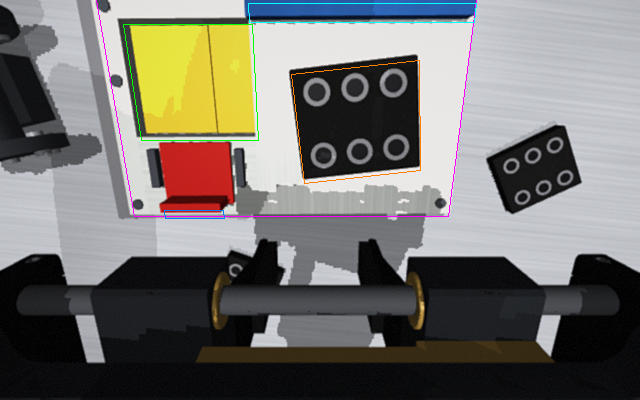

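The wrist view shows fence, recess, keeper and block within about 3 mm of the model, and the block at (355,120) matches the 88x100 outline. The fingertips sit further to -x than the TCP suggests, so I will rely on touch. Next I feel for the deck nearer the block.

arm_command --translation '[[0.0, 0.5, 0.41], [0.0, 0.98, 0.41], [0, 0.98, 0.41], [0, 0.98, 0.41]]' --rotation '[[0, 0, 0], [0, 0, 0], [0, 0, 0], [0, 0, 0]]' --grip '[0, 0, 0, 0]'

```text
time_s: 7.4
position: [0.4987, -0.0246, 0.0912]
tcp_rot: [[-0.994, -0.004, 0.108], [-0.108, 0.001, -0.994], [0.004, -1.0, -0.002]]
force: [0.6, -0.7, 0.2]
opening: 0.499
```

arm_command --translation '[[0, 0.06, 0], [0, 0.12, 0], [0, 0.12, 0]]' --rotation '[[0, 0, 0], [0, 0, 0], [0, 0, 0]]' --grip '[0, 0, 0]'

```text
time_s: 7.7
position: [0.5005, -0.0245, 0.0833]
tcp_rot: [[-0.994, 0.001, 0.11], [-0.11, -0.0, -0.994], [-0.001, -1.0, 0.0]]
force: [-0.1, 0.2, 0.1]
opening: 0.497
```

```bash
python3 go.py
```

```text
t 7.7 base mm [-92.9 -73.   12.1] F [-0.1  0.2  0.1] jaw ang -89.93 open 0.5 j [-16.  32. 106.  -0.  42.  68.]
```

arm_command --translation '[[0, 0.035, 0], [0, 0.07, 0], [0, 0.07, 0]]' --rotation '[[0, 0, 0], [0, 0, 0], [0, 0, 0]]' --grip '[0, 0, 0]'

```text
time_s: 8.0
position: [0.5, -0.0247, 0.077]
tcp_rot: [[-0.994, -0.0, 0.109], [-0.109, 0.0, -0.994], [0.0, -1.0, -0.0]]
force: [0.1, -0.5, 0.0]
opening: 0.501
```

arm_command --translation '[[0, 0.012, 0], [0, 0.025, 0], [0, 0.025, 0]]' --rotation '[[0, 0, 0], [0, 0, 0], [0, 0, 0]]' --grip '[0, 0, 0]'

```text
time_s: 8.3
position: [0.5001, -0.0248, 0.075]
tcp_rot: [[-0.994, -0.0, 0.109], [-0.109, 0.0, -0.994], [0.0, -1.0, -0.0]]
force: [0.4, -0.0, -0.3]
opening: 0.501
```

arm_command --translation '[[0, 0.015, 0], [0, 0.015, 0]]' --rotation '[[0, 0, 0], [0, 0, 0]]' --grip '[0, 0]'

```text
time_s: 8.5
position: [0.5001, -0.0248, 0.0738]
tcp_rot: [[-0.994, -0.0, 0.109], [-0.109, 0.0, -0.994], [0.0, -1.0, -0.0]]
force: [0.0, -0.8, -0.2]
opening: 0.501
```

arm_command --translation '[[0, 0.015, 0], [0, 0.015, 0]]' --rotation '[[0, 0, 0], [0, 0, 0]]' --grip '[0, 0]'

```text
time_s: 8.7
position: [0.5001, -0.0248, 0.0726]
tcp_rot: [[-0.994, -0.0, 0.109], [-0.109, 0.0, -0.994], [0.0, -1.0, -0.0]]
force: [-0.8, -0.8, -0.1]
opening: 0.501
```

arm_command --translation '[[0, 0.015, 0], [0, 0.015, 0]]' --rotation '[[0, 0, 0], [0, 0, 0]]' --grip '[0, 0]'

```text
time_s: 8.9
position: [0.5001, -0.0248, 0.0714]
tcp_rot: [[-0.994, -0.0, 0.109], [-0.109, 0.0, -0.994], [0.0, -1.0, -0.0]]
force: [-0.0, 0.5, -0.6]
opening: 0.499
```

arm_command --translation '[[0, 0.015, 0], [0, 0.015, 0]]' --rotation '[[0, 0, 0], [0, 0, 0]]' --grip '[0, 0]'

```text
time_s: 9.1
position: [0.5001, -0.0248, 0.0702]
tcp_rot: [[-0.994, -0.0, 0.109], [-0.109, 0.0, -0.994], [0.0, -1.0, -0.0]]
force: [1.1, 0.1, -0.2]
opening: 0.498
```

arm_command --translation '[[0, 0.012, 0], [0, 0.012, 0]]' --rotation '[[0, 0, 0], [0, 0, 0]]' --grip '[0, 0]'

```text
time_s: 9.3
position: [0.5001, -0.0248, 0.0692]
tcp_rot: [[-0.994, -0.0, 0.109], [-0.109, 0.0, -0.994], [0.0, -1.0, -0.0]]
force: [-0.9, -0.1, 0.7]
opening: 0.503
```

arm_command --translation '[[0, 0.012, 0], [0, 0.012, 0]]' --rotation '[[0, 0, 0], [0, 0, 0]]' --grip '[0, 0]'

```text
time_s: 9.5
position: [0.5001, -0.0248, 0.0683]
tcp_rot: [[-0.994, -0.0, 0.109], [-0.109, 0.0, -0.994], [0.0, -1.0, -0.0]]
force: [-1.3, -0.4, -0.3]
opening: 0.5
```

arm_command --translation '[[0, 0.012, 0], [0, 0.012, 0]]' --rotation '[[0, 0, 0], [0, 0, 0]]' --grip '[0, 0]'

```text
time_s: 9.7
position: [0.5001, -0.0248, 0.0673]
tcp_rot: [[-0.994, -0.0, 0.109], [-0.109, 0.0, -0.994], [0.0, -1.0, -0.0]]
force: [-0.5, -0.4, -0.3]
opening: 0.502
```

arm_command --translation '[[0, 0.012, 0], [0, 0.012, 0]]' --rotation '[[0, 0, 0], [0, 0, 0]]' --grip '[0, 0]'

```text
time_s: 9.9
position: [0.5001, -0.0248, 0.0664]
tcp_rot: [[-0.994, -0.0, 0.109], [-0.109, 0.0, -0.994], [0.0, -1.0, -0.0]]
force: [0.0, -0.5, -0.9]
opening: 0.503
```

```bash
python3 go.py
python3 - <<'E'
from h import *; from rig import eyes
a=eyes.capture("side")["image"][130:230,300:420];b=eyes.capture("scene")["image"][150:250,230:350]
cv2.imwrite("pics/b.png",np.hstack([cv2.resize(x[:, :120],None,fx=3.3,fy=3.3,interpolation=cv2.INTER_CUBIC) for x in(a,b)]))
E
```

```text
t 9.9 base mm [-93.3 -73.3  -4.9] F [ 0.  -0.5 -0.9] jaw ang -89.98 open 0.5 j [-16.  34. 107.   0.  39.  68.]
```

View pics/b.png

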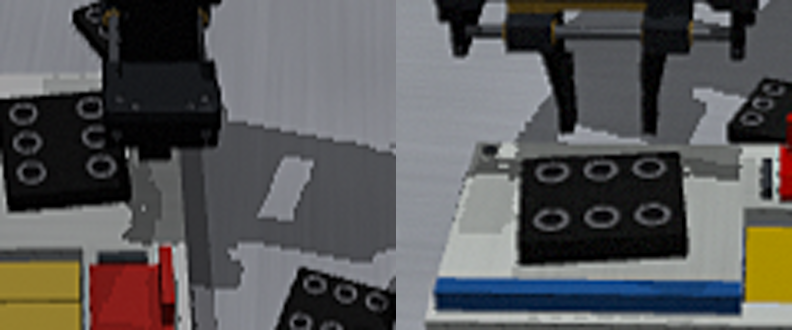

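Run:
```python
from h import *; from rig import eyes,bot
s=bot.read_state();R=np.array(s["tcp_rot"]);p=np.array(s["position"])
for c in("scene","side"):
    d=eyes.capture(c)
    for y in(.022,0.0,-.02):print(c,y,proj(d,[p+R@[0,y,z] for z in(-.035,-.022,0,.022,.035)]).round(1).tolist())
from scipy.optimize import least_squares
```

```text
scene 0.022 [[311.3, 201.8], [305.2, 201.7], [295.0, 201.6], [284.9, 201.4], [278.9, 201.3]]
scene 0.0 [[311.0, 193.2], [304.9, 193.1], [294.6, 193.0], [284.3, 192.9], [278.2, 192.8]]
scene -0.02 [[310.7, 185.2], [304.6, 185.2], [294.1, 185.1], [283.7, 184.9], [277.6, 184.9]]
side 0.022 [[344.7, 190.1], [344.5, 186.1], [344.2, 179.5], [343.9, 173.1], [343.7, 169.4]]
side 0.0 [[345.0, 183.7], [344.8, 179.8], [344.5, 173.1], [344.1, 166.7], [344.0, 162.9]]
side -0.02 [[345.2, 177.8], [345.0, 173.8], [344.7, 167.2], [344.4, 160.7], [344.2, 157.0]]
```

Both cameras and the wrist view agree: the visible fingertips are about 30 mm above where the TCP and tip_extent put them (scene row 190 against 201 predicted). There was also no contact at a computed tip height of 44 mm. So I carry on down by touch.

arm_command --translation '[[0, 0.08, 0], [0, 0.15, 0], [0, 0.15, 0]]' --rotation '[[0, 0, 0], [0, 0, 0], [0, 0, 0]]' --grip '[0, 0, 0]'

```text
time_s: 10.4
position: [0.4994, -0.0246, 0.0535]
tcp_rot: [[-0.994, -0.002, 0.109], [-0.109, 0.001, -0.994], [0.002, -1.0, -0.001]]
force: [-0.0, 0.2, 0.5]
opening: 0.5
```

arm_command --translation '[[0, 0.02, 0], [0, 0.04, 0], [0, 0.04, 0]]' --rotation '[[0, 0, 0], [0, 0, 0], [0, 0, 0]]' --grip '[0, 0, 0]'

```text
time_s: 10.7
position: [0.5001, -0.0248, 0.0511]
tcp_rot: [[-0.994, -0.0, 0.109], [-0.109, 0.0, -0.994], [0.0, -1.0, -0.0]]
force: [0.3, -0.1, -0.8]
opening: 0.501
```

arm_command --translation '[[0, 0.02, 0], [0, 0.035, 0], [0, 0.035, 0]]' --rotation '[[0, 0, 0], [0, 0, 0], [0, 0, 0]]' --grip '[0, 0, 0]'

```text
time_s: 11.0
position: [0.5001, -0.0248, 0.0483]
tcp_rot: [[-0.994, -0.0, 0.109], [-0.109, 0.0, -0.994], [0.0, -1.0, -0.0]]
force: [0.5, -0.3, 0.3]
opening: 0.499
```

arm_command --translation '[[0, 0.02, 0], [0, 0.02, 0]]' --rotation '[[0, 0, 0], [0, 0, 0]]' --grip '[0, 0]'

```text
time_s: 11.2
position: [0.5001, -0.0248, 0.0467]
tcp_rot: [[-0.994, -0.0, 0.109], [-0.109, 0.0, -0.994], [0.0, -1.0, -0.0]]
force: [0.6, 0.8, -0.1]
opening: 0.5
```

arm_command --translation '[[0, 0.015, 0], [0, 0.015, 0]]' --rotation '[[0, 0, 0], [0, 0, 0]]' --grip '[0, 0]'

```text
time_s: 11.4
position: [0.5001, -0.0248, 0.0455]
tcp_rot: [[-0.994, -0.0, 0.109], [-0.109, 0.0, -0.994], [0.0, -1.0, -0.0]]
force: [-0.9, 0.4, 0.3]
opening: 0.504
```

arm_command --translation '[[0, 0.015, 0], [0, 0.015, 0]]' --rotation '[[0, 0, 0], [0, 0, 0]]' --grip '[0, 0]'

```text
time_s: 11.6
position: [0.5001, -0.0248, 0.0443]
tcp_rot: [[-0.994, -0.0, 0.109], [-0.109, 0.0, -0.994], [0.0, -1.0, -0.0]]
force: [0.0, -0.3, 0.4]
opening: 0.499
```

arm_command --translation '[[0, 0.015, 0], [0, 0.015, 0]]' --rotation '[[0, 0, 0], [0, 0, 0]]' --grip '[0, 0]'

```text
time_s: 11.8
position: [0.5001, -0.0248, 0.0431]
tcp_rot: [[-0.994, -0.0, 0.109], [-0.109, 0.0, -0.994], [0.0, -1.0, -0.0]]
force: [0.5, 0.4, 0.2]
opening: 0.505
```

arm_command --translation '[[0, 0.012, 0], [0, 0.012, 0]]' --rotation '[[0, 0, 0], [0, 0, 0]]' --grip '[0, 0]'

```text
time_s: 12.0
position: [0.5001, -0.0248, 0.0422]
tcp_rot: [[-0.994, -0.0, 0.109], [-0.109, 0.0, -0.994], [0.0, -1.0, -0.0]]
force: [0.2, -0.4, 1.0]
opening: 0.501
```

Run:
```python
from h import *; from rig import eyes
a=eyes.capture("side")["image"][140:220,300:400];b=eyes.capture("scene")["image"][150:230,240:340]
cv2.imwrite("pics/c.png",np.hstack([cv2.resize(x,None,fx=4,fy=4,interpolation=cv2.INTER_CUBIC) for x in(a,b)]))
```

```text
(no output)
```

View pics/c.png

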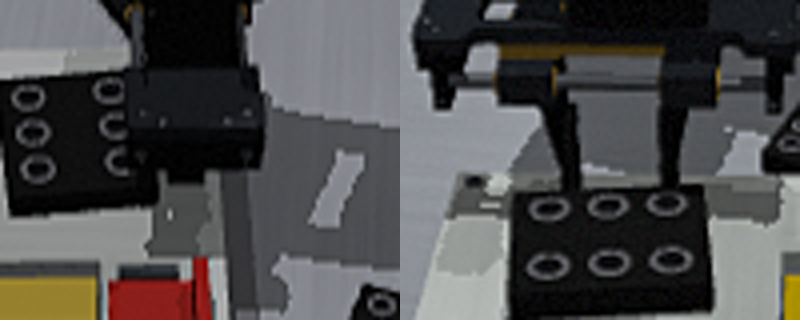

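The fingertips are now behind the block's top edge at scene crop row 190, within about 10 mm of the deck. I keep feeling downward.

arm_command --translation '[[0, 0.012, 0], [0, 0.012, 0]]' --rotation '[[0, 0, 0], [0, 0, 0]]' --grip '[0, 0]'

```text
time_s: 12.3
position: [0.5001, -0.0248, 0.0413]
tcp_rot: [[-0.994, -0.0, 0.109], [-0.109, 0.0, -0.994], [0.0, -1.0, -0.0]]
force: [-1.5, 0.3, -0.3]
opening: 0.499
```

arm_command --translation '[[0, 0.012, 0], [0, 0.012, 0]]' --rotation '[[0, 0, 0], [0, 0, 0]]' --grip '[0, 0]'

```text
time_s: 12.5
position: [0.5001, -0.0248, 0.0403]
tcp_rot: [[-0.994, -0.0, 0.109], [-0.109, 0.0, -0.994], [0.0, -1.0, -0.0]]
force: [-0.3, 0.6, -0.3]
opening: 0.501
```

arm_command --translation '[[0, 0.01, 0], [0, 0.01, 0]]' --rotation '[[0, 0, 0], [0, 0, 0]]' --grip '[0, 0]'

```text
time_s: 12.7
position: [0.5002, -0.0248, 0.0398]
tcp_rot: [[-0.994, 0.0, 0.109], [-0.109, -0.0, -0.994], [-0.0, -1.0, 0.0]]
force: [0.7, -0.5, 2.6]
opening: 0.498
```

```bash
sed -i 's/P\[2\]-bot.tip_extent-q\[3\]/P[2]-.0399/; s/w\[2\]+=bot.tip_extent/w[2]=.0399+z\/1e3/' go.py; python3 go.py -70 -73.5 6 -90
```

```text
t 12.7 base mm [-93.2 -73.3  -0.1] F [ 0.7 -0.5  2.6] jaw ang -89.98 open 0.5 j [-16.  37. 108.   0.  36.  68.]
trans share [-0.29  -0.077  0.003] rot share [-0.  0. -0.]
```

arm_command --translation '[[0, -0.08, 0], [-0.08, -0.08, 0], [-0.15, -0.08, 0], [-0.22, -0.08, 0], [-0.29, -0.08, 0]]' --rotation '[[0, 0, 0], [0, 0, 0], [0, 0, 0], [0, 0, 0], [0, 0, 0]]' --grip '[0, 0, 0, 0, 0]'

```text
time_s: 13.2
position: [0.5234, -0.0221, 0.0458]
tcp_rot: [[-0.994, -0.001, 0.109], [-0.109, 0.0, -0.994], [0.001, -1.0, -0.0]]
force: [-1.3, -0.4, 1.4]
opening: 0.499
```

arm_command --translation '[[-0.05, 0, 0], [-0.1, 0, 0], [-0.1, 0, 0]]' --rotation '[[0, 0, 0], [0, 0, 0], [0, 0, 0]]' --grip '[0, 0, 0]'

```text
time_s: 13.5
position: [0.5323, -0.0215, 0.0459]
tcp_rot: [[-0.994, 0.002, 0.109], [-0.109, -0.0, -0.994], [-0.001, -1.0, 0.0]]
force: [0.4, 0.5, 0.1]
opening: 0.5
```

```bash
python3 go.py; python3 wr.py w3.png
```

```text
t 13.5 base mm [-61.  -73.5   6. ] F [0.4 0.5 0.1] jaw ang -89.97 open 0.5 j [-14.  38. 103.   0.  40.  69.]
[[465.0, 332.0], [517.0, -3.0], [-132.0, -4.0], [-15.0, 332.0]]
[[165.0, 225.0], [139.0, 43.0], [-78.0, 43.0], [-20.0, 225.0]]
[[516.0, 43.0], [521.0, 10.0], [118.0, 9.0], [123.0, 42.0]]
[[102.0, 359.0], [6.0, 359.0], [2.0, 346.0], [99.0, 346.0]]
[[423.0, 280.0], [420.0, 107.0], [201.0, 131.0], [235.0, 298.0]]
```

arm_command --translation '[[-0.03, 0, 0], [-0.05, 0, 0], [-0.05, 0, 0]]' --rotation '[[0, 0, 0], [0, 0, 0], [0, 0, 0]]' --grip '[0, 0, 0]'

```text
time_s: 13.85
position: [0.5354, -0.021, 0.046]
tcp_rot: [[-0.994, 0.0, 0.109], [-0.109, -0.0, -0.994], [-0.0, -1.0, 0.0]]
force: [-0.3, 0.1, -0.4]
opening: 0.497
```

arm_command --translation '[[-0.025, 0, 0], [-0.025, 0, 0]]' --rotation '[[0, 0, 0], [0, 0, 0]]' --grip '[0, 0]'

```text
time_s: 14.05
position: [0.5374, -0.0208, 0.046]
tcp_rot: [[-0.994, 0.0, 0.109], [-0.109, 0.0, -0.994], [-0.0, -1.0, 0.0]]
force: [-0.2, -0.1, -0.6]
opening: 0.502
```

```bash
cat > rings.py <<'E'
import sys; from h import *; from rig import eyes,bot
q=np.load("q.npy");s=bot.read_state();d=eyes.capture("wrist");g=cv2.cvtColor(d["image"],cv2.COLOR_BGR2GRAY)
ztop=float(sys.argv[1]) if len(sys.argv)>1 else .065   # base-frame z of block top
T=np.eye(4);T[:3,:3]=np.array(s["tcp_rot"]);T[:3,3]=s["position"];C=T@np.array(d["hand_eye"])
out=[]
cs,hi=cv2.findContours((g>75).astype(np.uint8),cv2.RETR_CCOMP,cv2.CHAIN_APPROX_NONE)
for c in cs:
    a=cv2.contourArea(c)
    if len(c)>20 and 150<a<4000 and c[:,0,1].max()<300:
        (u,v),ax,_=cv2.fitEllipse(c)
        if a/(np.pi*ax[0]*ax[1]/4)>.9 and ax[0]/ax[1]>.6:
            r=C[:3,:3]@np.linalg.inv(d["mtx"])@[u,v,1];h=q[3]-.045+ztop;P=C[:3,3]+r*(h-C[2,3])/r[2]
            cc,n=np.cos(q[2]),np.sin(q[2]);e=P[:2]-q[:2];out.append([u,v,max(ax),1e3*(cc*e[0]+n*e[1]),1e3*(cc*e[1]-n*e[0])])
for o in out: print(np.round(o,1))
cv2.imwrite("pics/raw.png",d["image"])
E
python3 go.py; python3 rings.py
```

```text
t 14.05 base mm [-55.8 -73.3   6.1] F [-0.2 -0.1 -0.6] jaw ang -89.98 open 0.5 j [-14.  38. 102.   0.  40.  70.]
[ 554.5  254.3   24.3  -49.9 -193.8]
[ 554.7  254.3   16.7  -49.8 -193.8]
[ 587.   240.4   25.2  -42.1 -208.5]
[ 587.   240.4   17.3  -42.1 -208.5]
[ 620.5  225.9   25.7  -34.3 -223.4]
[ 620.6  226.1   17.8  -34.4 -223.4]
[ 396.1  102.8   51.4   24.3 -107.4]
[ 396.3  103.1   34.6   24.2 -107.4]
[326.7 102.8  50.7  24.3 -76.4]
[326.7 103.1  33.5  24.2 -76.4]
[257.  102.8  51.2  24.3 -45.4]
[257.  103.1  34.4  24.2 -45.4]
```

arm_command --translation '[[-0.02, 0, 0], [-0.02, 0, 0]]' --rotation '[[0, 0, 0], [0, 0, 0]]' --grip '[0, 0]'

```text
time_s: 14.3
position: [0.5389, -0.0206, 0.046]
tcp_rot: [[-0.994, 0.0, 0.109], [-0.109, -0.0, -0.994], [-0.0, -1.0, 0.0]]
force: [-1.1, 0.1, 0.4]
opening: 0.499
```

arm_command --translation '[[-0.015, 0, 0], [-0.015, 0, 0]]' --rotation '[[0, 0, 0], [0, 0, 0]]' --grip '[0, 0]'

```text
time_s: 14.5
position: [0.5401, -0.0204, 0.046]
tcp_rot: [[-0.994, 0.0, 0.109], [-0.109, 0.0, -0.994], [-0.0, -1.0, 0.0]]
force: [-1.1, 0.1, -0.5]
opening: 0.495
```

arm_command --translation '[[-0.015, 0, 0], [-0.015, 0, 0]]' --rotation '[[0, 0, 0], [0, 0, 0]]' --grip '[0, 0]'

```text
time_s: 14.7
position: [0.5414, -0.0203, 0.046]
tcp_rot: [[-0.994, 0.0, 0.109], [-0.109, -0.0, -0.994], [-0.0, -1.0, 0.0]]
force: [0.5, 0.4, 0.9]
opening: 0.501
```

```bash
python3 go.py; python3 rings.py|tail -3
```

```text
t 14.7 base mm [-51.8 -73.3   6.1] F [0.5 0.4 0.9] jaw ang -89.98 open 0.5 j [-14.  38. 101.   0.  41.  70.]
[326.7 103.1  33.5  28.2 -76.4]
[257.1 102.8  51.3  28.4 -45.4]
[257.  103.1  34.2  28.2 -45.3]
```

arm_command --translation '[[-0.015, 0, 0], [-0.015, 0, 0]]' --rotation '[[0, 0, 0], [0, 0, 0]]' --grip '[0, 0]'

```text
time_s: 14.95
position: [0.5426, -0.0202, 0.046]
tcp_rot: [[-0.994, 0.0, 0.109], [-0.109, -0.0, -0.994], [-0.0, -1.0, 0.0]]
force: [-0.4, 0.1, 0.7]
opening: 0.503
```

arm_command --translation '[[-0.015, 0, 0], [-0.015, 0, 0]]' --rotation '[[0, 0, 0], [0, 0, 0]]' --grip '[0, 0]'

```text
time_s: 15.15
position: [0.5427, -0.0201, 0.0459]
tcp_rot: [[-0.994, -0.002, 0.109], [-0.109, -0.0, -0.994], [0.002, -1.0, -0.0]]
force: [-3.1, -1.6, 2.3]
opening: 0.499
```

arm_command --translation '[[-0.012, 0, 0], [-0.012, 0, 0]]' --rotation '[[0, 0, 0], [0, 0, 0]]' --grip '[0, 0]'

```text
time_s: 15.35
position: [0.5427, -0.0201, 0.0459]
tcp_rot: [[-0.994, -0.004, 0.109], [-0.109, -0.0, -0.994], [0.004, -1.0, -0.0]]
force: [-5.6, -1.7, 3.9]
opening: 0.498
```

```bash
python3 go.py; python3 rings.py|tail -3; python3 wr.py w4.png
```

```text
t 15.35 base mm [-50.5 -73.2   6. ] F [-5.6 -1.7  3.9] jaw ang -89.95 open 0.5 j [-14.  38. 101.  -0.  41.  70.]
[327.  103.5  33.5  29.5 -76.4]
[257.2 102.9  51.3  29.7 -45.4]
[257.1 103.4  34.1  29.5 -45.3]
[[463.0, 345.0], [515.0, 22.0], [-124.0, 21.0], [-9.0, 345.0]]
[[168.0, 242.0], [143.0, 66.0], [-71.0, 66.0], [-14.0, 242.0]]
[[513.0, 69.0], [518.0, 37.0], [123.0, 36.0], [128.0, 68.0]]
[[107.0, 375.0], [13.0, 374.0], [9.0, 362.0], [104.0, 362.0]]
[[422.0, 298.0], [419.0, 131.0], [203.0, 154.0], [237.0, 315.0]]
```

View pics/w4.png

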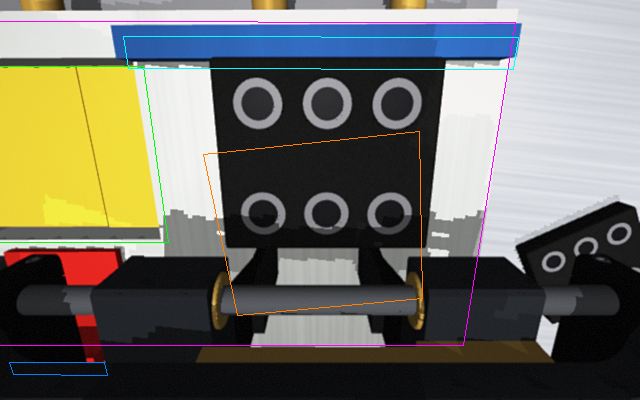

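The block now lies square against the fence: its top edge is at wrist row ~58 along the fence face, and both fingers bear on its -x side. The fence and recess corners in the image put the base about 2.5 mm further in +x and +y than my fit, with a higher deck. I update the pose, back off and go round behind the block.

arm_command --translation '[[0.15, 0, 0], [0.2, 0, 0], [0.2, -0.6, 0], [0.2, -0.9, 0], [0.2, -0.9, 0]]' --rotation '[[0, 0, 0], [0, 0, 0], [0, 0, 0], [0, 0, 0], [0, 0, 0]]' --grip '[0, 0, 0, 0, 0]'

```text
time_s: 15.95
position: [0.5324, -0.0224, 0.1213]
tcp_rot: [[-0.994, 0.01, 0.109], [-0.109, -0.002, -0.994], [-0.009, -1.0, 0.003]]
force: [-0.1, -0.5, 0.1]
opening: 0.502
```

arm_command --translation '[[-0.2, 0, 0.3], [-0.4, 0, 0.5], [-0.6, 0, 0.7], [-0.8, 0, 0.9], [-0.8, 0, 0.95]]' --rotation '[[0, -0.14, 0], [0, -0.28, 0], [0, -0.42, 0], [0, -0.56, 0], [0, -0.7, 0]]' --grip '[0, 0, 0, 0, 0]'

```text
time_s: 16.45
position: [0.6037, -0.0923, 0.1173]
tcp_rot: [[-0.662, 0.004, 0.749], [-0.749, -0.001, -0.662], [-0.002, -1.0, 0.004]]
force: [-0.7, -0.0, 0.2]
opening: 0.502
```

```bash
python3 - <<'E'
import numpy as np
q=np.load("q.npy");c,s=np.cos(q[2]),np.sin(q[2]);q[0]+=.0025*(c-s);q[1]+=.0025*(s+c);q[3]=.0535;np.save("q.npy",q)
E
python3 go.py 0 -150 60 0;python3 rings.py
```

```text
t 16.45 base mm [-1.000e-01 -1.541e+02  7.740e+01] F [-0.7 -0.   0.2] jaw ang -47.7 open 0.5 j [-19.  35.  89.   0.  55.  22.]
trans share [-0.035  0.218 -0.037] rot share [-0.004 -0.795 -0.   ]
[   7.6  252.4   18.  -170.8   -2.4]
[  26.5  242.5   18.5 -154.4   -8.7]
[213.9 174.8  31.5 -23.2 -78.8]
[213.9 174.9  22.  -23.3 -78.8]
[ 295.7  149.7   31.4   27.1 -108.8]
[ 295.5  149.9   21.4   26.9 -108.8]
[177.5 144.8  33.1 -23.2 -48.6]
[177.3 144.9  23.3 -23.4 -48.6]
[260.7 118.5  33.5  27.  -78.7]
[260.7 118.8  22.7  26.9 -78.8]
[223.6  85.5  35.8  26.9 -48.6]
[223.5  85.6  24.3  26.8 -48.6]
```

arm_command --translation '[[0, 0, 0], [0, 0, 0], [0, 0, 0], [0, 0, 0], [0, 0, 0]]' --rotation '[[0, -0.16, 0], [0, -0.32, 0], [0, -0.48, 0], [0, -0.64, 0], [0, -0.78, 0]]' --grip '[0, 0, 0, 0, 0]'

```text
time_s: 17.0
position: [0.6, -0.0897, 0.117]
tcp_rot: [[0.025, -0.001, 1.0], [-1.0, 0.001, 0.025], [-0.001, -1.0, -0.001]]
force: [-0.3, -0.2, 0.9]
opening: 0.5
```

arm_command --translation '[[0, 0, 0], [0, 0, 0]]' --rotation '[[0, -0.02, 0], [0, -0.02, 0]]' --grip '[0, 0]'

```text
time_s: 17.2
position: [0.6002, -0.0899, 0.1174]
tcp_rot: [[0.039, -0.001, 0.999], [-0.999, 0.0, 0.039], [-0.0, -1.0, -0.001]]
force: [0.6, 0.1, -0.0]
opening: 0.502
```

```bash
python3 go.py 0.5 -150 7 0;python3 rings.py
```

```text
t 17.2 base mm [  -3.4 -151.3   77.5] F [ 0.6  0.1 -0. ] jaw ang -4.02 open 0.5 j [-19.  35.  89.   0.  55. -21.]
trans share [-0.02   0.882  0.048] rot share [ 0.001 -0.067 -0.   ]
[ 284.6  164.5   31.2  -23.  -108.9]
[ 284.5  164.7   21.2  -23.  -109.1]
[ 358.7  159.2   31.6   27.2 -108.8]
[ 358.7  159.4   21.1   27.2 -108.9]
[279.9 118.8  33.4 -23.  -78.8]
[279.8 118.9  22.5 -23.1 -78.9]
[357.2 113.   33.9  27.2 -78.7]
[357.2 113.2  22.3  27.2 -78.8]
[274.8  69.1  36.4 -23.1 -48.7]
[274.9  69.1  24.3 -23.1 -48.7]
[355.4  62.9  36.7  27.1 -48.6]
[355.3  63.   24.   27.1 -48.7]
```

arm_command --translation '[[-0.02, 0, 0.065], [-0.02, 0.4, 0.065], [-0.02, 0.8, 0.065], [-0.02, 0.88, 0.065], [-0.02, 0.88, 0.065]]' --rotation '[[0, -0.067, 0], [0, -0.067, 0], [0, -0.067, 0], [0, -0.067, 0], [0, -0.067, 0]]' --grip '[0, 0, 0, 0, 0]'

```text
time_s: 17.75
position: [0.6046, -0.0881, 0.0464]
tcp_rot: [[0.111, -0.003, 0.994], [-0.994, 0.001, 0.111], [-0.001, -1.0, -0.003]]
force: [-0.5, -0.4, 0.3]
opening: 0.504
```

arm_command --translation '[[-0.06, 0, 0], [-0.12, 0, 0], [-0.18, 0, 0], [-0.24, 0, 0], [-0.3, 0, 0]]' --rotation '[[0, 0, 0], [0, 0, 0], [0, 0, 0], [0, 0, 0], [0, 0, 0]]' --grip '[0, 0, 0, 0, 0]'

```text
time_s: 18.25
position: [0.6036, -0.0646, 0.0485]
tcp_rot: [[0.112, 0.002, 0.994], [-0.994, -0.001, 0.112], [0.001, -1.0, 0.002]]
force: [0.7, -2.4, 1.4]
opening: 0.504
```

```bash
python3 - <<'E'
import numpy as np
q=np.load("q.npy");c,s=np.cos(q[2]),np.sin(q[2]);q[0]+=.0015*c;q[1]+=.0015*s;np.save("q.npy",q)
E
python3 go.py;python3 rings.py
```

```text
t 18.25 base mm [   1.3 -126.5    8.6] F [ 0.7 -2.4  1.4] jaw ang 0.23 open 0.5 j [-17.  41.  92.  -0.  47. -23.]
[370.5 146.3  47.   25.1 -64.2]
[370.6 146.6  31.5  25.2 -64.4]
[260.6 146.4  47.  -25.1 -64.5]
[260.6 146.6  31.7 -25.2 -64.6]
[373.8  75.9  52.7  25.  -34.1]
[373.9  76.2  34.7  25.1 -34.2]
[257.1  75.9  52.7 -25.3 -34.3]
[257.1  76.2  35.1 -25.3 -34.4]
```

arm_command --translation '[[-0.075, 0, 0], [-0.15, 0, 0], [-0.225, 0, 0], [-0.3, 0, 0], [-0.375, 0, 0]]' --rotation '[[0, 0, 0], [0, 0, 0], [0, 0, 0], [0, 0, 0], [0, 0, 0]]' --grip '[0, 0, 0, 0, 0]'

```text
time_s: 18.8
position: [0.5993, -0.0342, 0.0475]
tcp_rot: [[0.112, -0.0, 0.994], [-0.994, 0.0, 0.112], [-0.0, -1.0, -0.0]]
force: [0.4, -1.1, 0.6]
opening: 0.505
```

arm_command --translation '[[-0.075, 0, 0], [-0.15, 0, 0], [-0.225, 0, 0], [-0.3, 0, 0], [-0.375, 0, 0]]' --rotation '[[0, 0, 0], [0, 0, 0], [0, 0, 0], [0, 0, 0], [0, 0, 0]]' --grip '[0, 0, 0, 0, 0]'

```text
time_s: 19.3
position: [0.596, -0.0044, 0.0475]
tcp_rot: [[0.112, -0.0, 0.994], [-0.994, 0.0, 0.112], [-0.0, -1.0, -0.0]]
force: [0.7, -0.8, 0.3]
opening: 0.501
```

```bash
python3 go.py;python3 rings.py
```

```text
t 19.3 base mm [  0.2 -65.9   7.6] F [ 0.7 -0.8  0.3] jaw ang 0.22 open 0.5 j [-11.  41.  93.   0.  46. -18.]
[260.9 146.7  47.2 -25.9  -3.9]
[260.7 146.9  32.  -26.   -4. ]
[371.3 146.6  47.5  24.3  -3.6]
[371.4 146.9  31.6  24.3  -3.8]
[257.3  75.7  52.9 -26.   26.3]
[257.2  76.   35.2 -26.1  26.2]
[374.7  75.7  53.   24.2  26.5]
[374.8  76.   34.8  24.2  26.4]
```

arm_command --translation '[[-0.06, 0, 0], [-0.12, 0, 0.005], [-0.18, 0, 0.01], [-0.24, 0, 0.01], [-0.3, 0, 0.01]]' --rotation '[[0, 0, 0], [0, 0, 0], [0, 0, 0], [0, 0, 0], [0, 0, 0]]' --grip '[0, 0, 0, 0, 0]'

```text
time_s: 19.85
position: [0.5943, 0.0193, 0.0476]
tcp_rot: [[0.112, 0.0, 0.994], [-0.994, -0.0, 0.112], [0.0, -1.0, 0.0]]
force: [-0.2, -0.8, 0.5]
opening: 0.499
```

```bash
python3 go.py;python3 rings.py
```

```text
t 19.85 base mm [  1.1 -42.1   7.7] F [-0.2 -0.8  0.5] jaw ang 0.22 open 0.5 j [ -9.  40.  94.  -0.  46. -15.]
[371.4 146.5  47.3  25.3  20.2]
[371.5 146.8  31.5  25.3  20. ]
[261.1 146.5  47.5 -25.   19.9]
[260.8 146.7  31.8 -25.1  19.8]
[257.5  75.7  52.7 -25.1  50.1]
[257.4  76.   35.3 -25.1  50. ]
[374.7  75.7  52.9  25.1  50.3]
[374.9  76.   34.7  25.2  50.2]
```

arm_command --translation '[[-0.05, 0, 0], [-0.1, 0, 0], [-0.15, 0, 0], [-0.2, 0, 0], [-0.2, 0, 0]]' --rotation '[[0, 0, 0], [0, 0, 0], [0, 0, 0], [0, 0, 0], [0, 0, 0]]' --grip '[0, 0, 0, 0, 0]'

```text
time_s: 20.4
position: [0.5921, 0.0357, 0.0475]
tcp_rot: [[0.113, -0.001, 0.994], [-0.994, 0.001, 0.113], [-0.001, -1.0, -0.0]]
force: [-0.1, -0.7, 0.2]
opening: 0.503
```

```bash
python3 go.py;python3 rings.py
```

```text
t 20.4 base mm [  0.7 -25.6   7.6] F [-0.1 -0.7  0.2] jaw ang 0.25 open 0.5 j [ -7.  40.  94.   0.  46. -14.]
[370.8 140.2  45.7  24.4  39.5]
[370.9 140.2  30.4  24.5  39.5]
[263.2 140.1  45.7 -24.2  39.3]
[263.1 140.1  30.6 -24.3  39.3]
[372.   73.4  47.5  23.5  67.7]
[372.   73.2  32.2  23.5  67.8]
[262.2  73.2  47.4 -23.4  67.6]
[262.1  73.1  32.2 -23.4  67.6]
```

arm_command --translation '[[-0.05, 0, 0], [-0.1, 0, 0], [-0.15, 0, 0], [-0.2, 0, 0], [-0.2, 0, 0]]' --rotation '[[0, 0, 0], [0, 0, 0], [0, 0, 0], [0, 0, 0], [0, 0, 0]]' --grip '[0, 0, 0, 0, 0]'

```text
time_s: 20.95
position: [0.5905, 0.0515, 0.0476]
tcp_rot: [[0.113, -0.0, 0.994], [-0.994, 0.0, 0.113], [-0.0, -1.0, -0.0]]
force: [0.4, 0.5, -0.9]
opening: 0.5
```

arm_command --translation '[[-0.03, 0, 0], [-0.06, 0, 0], [-0.06, 0, 0]]' --rotation '[[0, 0, 0], [0, 0, 0], [0, 0, 0]]' --grip '[0, 0, 0]'

```text
time_s: 21.25
position: [0.5901, 0.0558, 0.0476]
tcp_rot: [[0.112, 0.0, 0.994], [-0.994, 0.0, 0.112], [-0.0, -1.0, 0.0]]
force: [0.1, 0.3, -0.4]
opening: 0.495
```

```bash
python3 go.py;python3 rings.py
```

```text
t 21.25 base mm [ 0.9 -5.4  7.7] F [ 0.1  0.3 -0.4] jaw ang 0.23 open 0.5 j [ -5.  40.  94.   0.  46. -12.]
[369.7 141.9  45.3  24.2  59. ]
[369.7 142.   29.9  24.2  58.9]
[263.7 141.9  45.3 -23.9  58.7]
[263.5 142.   30.4 -24.   58.7]
[371.2  75.4  47.8  23.4  87.1]
[371.2  75.4  32.   23.4  87.1]
[262.1  75.4  47.7 -23.3  86.9]
[262.   75.3  32.2 -23.4  87. ]
```

Smooth so far. I push the last few mm in small steps, watching the force.

arm_command --translation '[[-0.025, 0, 0], [-0.05, 0, 0], [-0.05, 0, 0]]' --rotation '[[0, 0, 0], [0, 0, 0], [0, 0, 0]]' --grip '[0, 0, 0]'

```text
time_s: 21.6
position: [0.5897, 0.0597, 0.0476]
tcp_rot: [[0.112, 0.0, 0.994], [-0.994, 0.0, 0.112], [-0.0, -1.0, 0.0]]
force: [-0.4, 0.2, 0.1]
opening: 0.502
```

arm_command --translation '[[-0.02, 0, 0], [-0.02, 0, 0]]' --rotation '[[0, 0, 0], [0, 0, 0]]' --grip '[0, 0]'

```text
time_s: 21.8
position: [0.5895, 0.0612, 0.0476]
tcp_rot: [[0.112, 0.0, 0.994], [-0.994, 0.0, 0.112], [-0.0, -1.0, 0.0]]
force: [-0.6, 0.3, -0.4]
opening: 0.499
```

```bash
python3 go.py;python3 rings.py
```

```text
t 21.8 base mm [0.9 0.1 7.7] F [-0.6  0.3 -0.4] jaw ang 0.22 open 0.5 j [ -5.  40.  94.   0.  46. -11.]
[369.5 142.4  45.5  24.1  64.2]
[369.5 142.5  29.8  24.1  64.1]
[263.8 142.3  45.3 -23.9  64. ]
[263.6 142.4  30.1 -23.9  64. ]
[371.   75.9  48.   23.3  92.4]
[371.   75.9  32.   23.3  92.4]
[262.1  75.8  47.9 -23.3  92.2]
[262.   75.9  32.3 -23.4  92.2]
```

arm_command --translation '[[-0.015, 0, 0], [-0.015, 0, 0]]' --rotation '[[0, 0, 0], [0, 0, 0]]' --grip '[0, 0]'

```text
time_s: 22.05
position: [0.5893, 0.0624, 0.0476]
tcp_rot: [[0.112, -0.0, 0.994], [-0.994, 0.0, 0.112], [-0.0, -1.0, -0.0]]
force: [0.1, -0.5, -0.4]
opening: 0.502
```

arm_command --translation '[[-0.015, 0, 0], [-0.015, 0, 0]]' --rotation '[[0, 0, 0], [0, 0, 0]]' --grip '[0, 0]'

```text
time_s: 22.25
position: [0.5891, 0.0637, 0.0476]
tcp_rot: [[0.112, -0.0, 0.994], [-0.994, 0.0, 0.112], [-0.0, -1.0, -0.0]]
force: [-0.3, -1.0, -0.7]
opening: 0.5
```

```bash
python3 go.py;python3 rings.py
```

```text
t 22.25 base mm [0.8 2.5 7.7] F [-0.3 -1.  -0.7] jaw ang 0.22 open 0.5 j [ -5.  40.  94.   0.  46. -11.]
[367.6 143.6  43.8  23.2  66.1]
[367.7 143.9  29.   23.2  66. ]
[265.9 143.6  43.6 -23.   65.9]
[265.8 143.8  29.1 -23.   65.8]
[370.3  78.5  48.1  23.   93.8]
[370.4  78.8  31.6  23.   93.7]
[263.1  78.5  48.1 -23.   93.6]
[263.   78.9  32.2 -23.1  93.5]
```

The block has dropped level into the recess: ring spacing 46.2 mm at the front and the same at the middle, about 12 mm lower. Next I press the far end.

arm_command --translation '[[0.05, -0.1, 0], [0.05, -0.25, 0], [-0.4, -0.25, 0], [-0.8, -0.25, 0], [-1, -0.25, 0]]' --rotation '[[0, 0, 0], [0, 0, 0], [0, 0, 0], [0, 0, 0], [0, 0, 0]]' --grip '[0, 0, 0, 0, 0]'

```text
time_s: 22.8
position: [0.5803, 0.1449, 0.0689]
tcp_rot: [[0.113, 0.001, 0.994], [-0.994, 0.001, 0.113], [-0.0, -1.0, 0.001]]
force: [-1.0, 0.4, 0.1]
opening: 0.5
```

arm_command --translation '[[-0.1, 0.1, 0], [-0.13, 0.2, 0], [-0.13, 0.2, 0]]' --rotation '[[0, 0, 0], [0, 0, 0], [0, 0, 0]]' --grip '[0, 0, 0]'

```text
time_s: 23.1
position: [0.578, 0.1527, 0.05]
tcp_rot: [[0.112, -0.003, 0.994], [-0.994, -0.001, 0.112], [0.0, -1.0, -0.003]]
force: [-0.4, -0.4, 0.5]
opening: 0.501
```

```bash
python3 go.py;python3 rings.py .053
```

```text
t 23.1 base mm [-0.6 92.2 10.1] F [-0.4 -0.4  0.5] jaw ang 0.22 open 0.5 j [ 4. 40. 93. -0. 47. -2.]
```

arm_command --translation '[[0, 0.02, 0], [0, 0.03, 0], [0, 0.03, 0]]' --rotation '[[0, 0, 0], [0, 0, 0], [0, 0, 0]]' --grip '[0, 0, 0]'

```text
time_s: 23.45
position: [0.5792, 0.1527, 0.0491]
tcp_rot: [[0.111, -0.0, 0.994], [-0.994, -0.0, 0.111], [0.0, -1.0, -0.0]]
force: [-0.9, -0.1, 0.1]
opening: 0.498
```

arm_command --translation '[[0, 0.02, 0], [0, 0.02, 0]]' --rotation '[[0, 0, 0], [0, 0, 0]]' --grip '[0, 0]'

```text
time_s: 23.65
position: [0.5791, 0.1531, 0.0475]
tcp_rot: [[0.112, -0.0, 0.994], [-0.994, 0.0, 0.112], [-0.0, -1.0, -0.0]]
force: [-0.1, -0.5, 0.4]
opening: 0.498
```

arm_command --translation '[[0, 0.015, 0], [0, 0.015, 0]]' --rotation '[[0, 0, 0], [0, 0, 0]]' --grip '[0, 0]'

```text
time_s: 23.85
position: [0.579, 0.1533, 0.0463]
tcp_rot: [[0.112, -0.0, 0.994], [-0.994, 0.0, 0.112], [-0.0, -1.0, -0.0]]
force: [-0.6, 0.1, 0.1]
opening: 0.503
```

arm_command --translation '[[0, 0.015, 0], [0, 0.015, 0]]' --rotation '[[0, 0, 0], [0, 0, 0]]' --grip '[0, 0]'

```text
time_s: 24.05
position: [0.5791, 0.1535, 0.0458]
tcp_rot: [[0.112, 0.0, 0.994], [-0.994, 0.0, 0.112], [-0.0, -1.0, 0.0]]
force: [-0.8, 0.8, 5.1]
opening: 0.5
```

arm_command --translation '[[0, 0.015, 0], [0, 0.015, 0]]' --rotation '[[0, 0, 0], [0, 0, 0]]' --grip '[0, 0]'

```text
time_s: 24.25
position: [0.5791, 0.1536, 0.0449]
tcp_rot: [[0.112, 0.0, 0.994], [-0.994, 0.0, 0.112], [-0.0, -1.0, 0.0]]
force: [-1.5, 0.4, 7.1]
opening: 0.498
```

arm_command --translation '[[0, 0.015, 0], [0, 0.015, 0]]' --rotation '[[0, 0, 0], [0, 0, 0]]' --grip '[0, 0]'

```text
time_s: 24.45
position: [0.5791, 0.1537, 0.0439]
tcp_rot: [[0.112, 0.0, 0.994], [-0.994, 0.0, 0.112], [-0.0, -1.0, 0.001]]
force: [-1.1, 1.1, 7.2]
opening: 0.506
```

arm_command --translation '[[0, 0.015, 0], [0, 0.015, 0]]' --rotation '[[0, 0, 0], [0, 0, 0]]' --grip '[0, 0]'

```text
time_s: 24.65
position: [0.5791, 0.1537, 0.0427]
tcp_rot: [[0.112, 0.0, 0.994], [-0.994, 0.0, 0.112], [-0.0, -1.0, 0.0]]
force: [-2.0, 1.2, 7.7]
opening: 0.502
```

arm_command --translation '[[0, 0.015, 0], [0, 0.015, 0]]' --rotation '[[0, 0, 0], [0, 0, 0]]' --grip '[0, 0]'

```text
time_s: 24.85
position: [0.5791, 0.1537, 0.0415]
tcp_rot: [[0.112, 0.0, 0.994], [-0.994, 0.0, 0.112], [-0.0, -1.0, 0.001]]
force: [-1.7, 0.6, 7.6]
opening: 0.501
```

arm_command --translation '[[0, 0.012, 0], [0, 0.012, 0]]' --rotation '[[0, 0, 0], [0, 0, 0]]' --grip '[0, 0]'

```text
time_s: 25.05
position: [0.5791, 0.1537, 0.0406]
tcp_rot: [[0.112, 0.0, 0.994], [-0.994, 0.0, 0.112], [-0.0, -1.0, 0.001]]
force: [-2.4, 0.7, 8.0]
opening: 0.5
```

arm_command --translation '[[0, 0.01, 0], [0, 0.01, 0]]' --rotation '[[0, 0, 0], [0, 0, 0]]' --grip '[0, 0]'

```text
time_s: 25.25
position: [0.5792, 0.1533, 0.04]
tcp_rot: [[0.112, 0.001, 0.994], [-0.994, -0.0, 0.112], [0.0, -1.0, 0.001]]
force: [-2.4, -0.3, 9.9]
opening: 0.5
```

arm_command --translation '[[0, 0.01, 0], [0, 0.01, 0]]' --rotation '[[0, 0, 0], [0, 0, 0]]' --grip '[0, 0]'

```text
time_s: 25.45
position: [0.5792, 0.1531, 0.0396]
tcp_rot: [[0.113, 0.001, 0.994], [-0.994, -0.001, 0.113], [0.001, -1.0, 0.0]]
force: [-3.2, -1.4, 11.9]
opening: 0.503
```

arm_command --translation '[[0, 0.01, 0], [0, 0.01, 0]]' --rotation '[[0, 0, 0], [0, 0, 0]]' --grip '[0, 0]'

```text
time_s: 25.65
position: [0.5792, 0.1531, 0.0396]
tcp_rot: [[0.113, 0.001, 0.994], [-0.994, -0.001, 0.113], [0.001, -1.0, 0.001]]
force: [-4.3, -2.0, 16.7]
opening: 0.498
```

Far end hard-stopped at deck level. Now the near end.

arm_command --translation '[[0, -0.15, 0], [0, -0.34, 0], [0.4, -0.34, 0], [0.75, -0.34, 0], [0.75, -0.34, 0]]' --rotation '[[0, 0, 0], [0, 0, 0], [0, 0, 0], [0, 0, 0], [0, 0, 0]]' --grip '[0, 0, 0, 0, 0]'

```text
time_s: 26.15
position: [0.587, 0.0908, 0.0646]
tcp_rot: [[0.109, 0.002, 0.994], [-0.994, -0.001, 0.109], [0.001, -1.0, 0.002]]
force: [0.6, 0.5, 0.6]
opening: 0.498
```

arm_command --translation '[[0, 0.07, 0], [0, 0.14, 0], [0, 0.14, 0]]' --rotation '[[0, 0, 0], [0, 0, 0], [0, 0, 0]]' --grip '[0, 0, 0]'

```text
time_s: 26.45
position: [0.5846, 0.0947, 0.0517]
tcp_rot: [[0.113, -0.003, 0.994], [-0.994, 0.0, 0.113], [-0.001, -1.0, -0.003]]
force: [-0.3, 0.1, 0.3]
opening: 0.498
```

arm_command --translation '[[0, 0.025, 0], [0, 0.025, 0]]' --rotation '[[0, 0, 0], [0, 0, 0]]' --grip '[0, 0]'

```text
time_s: 26.65
position: [0.5855, 0.0943, 0.0506]
tcp_rot: [[0.113, -0.001, 0.994], [-0.994, 0.0, 0.113], [-0.0, -1.0, -0.001]]
force: [0.5, -0.1, 0.2]
opening: 0.502
```

```bash
python3 go.py;python3 rings.py .046
```

```text
t 26.65 base mm [ 0.5 33.4 10.7] F [ 0.5 -0.1  0.2] jaw ang 0.27 open 0.5 j [-2. 40. 94.  0. 46. -8.]
[  15.6  249.2   22.7 -173.    33.2]
[  15.5  249.4   18.4 -173.1   33. ]
[  22.   201.6   24.6 -161.9   61.8]
[  21.9  201.7   19.4 -162.    61.7]
[365.3 143.6  41.1  24.9  94.3]
[365.3 143.8  27.4  24.9  94.2]
[269.3 143.5  41.  -25.   94.1]
[269.2 143.7  27.6 -25.1  94. ]
```

arm_command --translation '[[0.03, 0.02, 0], [0.03, 0.02, 0]]' --rotation '[[0, 0, 0], [0, 0, 0]]' --grip '[0, 0]'

```text
time_s: 26.9
position: [0.5862, 0.0911, 0.0494]
tcp_rot: [[0.112, 0.0, 0.994], [-0.994, -0.0, 0.112], [0.0, -1.0, 0.0]]
force: [0.2, -0.4, 0.2]
opening: 0.503
```

arm_command --translation '[[0, 0.02, 0], [0, 0.02, 0]]' --rotation '[[0, 0, 0], [0, 0, 0]]' --grip '[0, 0]'

```text
time_s: 27.1
position: [0.586, 0.0912, 0.0477]
tcp_rot: [[0.112, -0.0, 0.994], [-0.994, 0.0, 0.112], [-0.0, -1.0, -0.0]]
force: [-0.6, -0.0, -0.6]
opening: 0.503
```

arm_command --translation '[[0, 0.02, 0], [0, 0.02, 0]]' --rotation '[[0, 0, 0], [0, 0, 0]]' --grip '[0, 0]'

```text
time_s: 27.3
position: [0.5859, 0.0912, 0.046]
tcp_rot: [[0.112, -0.0, 0.994], [-0.994, 0.0, 0.112], [-0.0, -1.0, -0.0]]
force: [-1.0, -0.2, -0.6]
opening: 0.503
```

arm_command --translation '[[0, 0.015, 0], [0, 0.015, 0]]' --rotation '[[0, 0, 0], [0, 0, 0]]' --grip '[0, 0]'

```text
time_s: 27.5
position: [0.586, 0.0913, 0.0449]
tcp_rot: [[0.112, -0.0, 0.994], [-0.994, -0.0, 0.112], [-0.0, -1.0, -0.0]]
force: [0.0, 0.9, 0.3]
opening: 0.502
```

arm_command --translation '[[0, 0.015, 0], [0, 0.015, 0]]' --rotation '[[0, 0, 0], [0, 0, 0]]' --grip '[0, 0]'

```text
time_s: 27.7
position: [0.586, 0.0913, 0.0437]
tcp_rot: [[0.112, -0.0, 0.994], [-0.994, 0.0, 0.112], [-0.0, -1.0, -0.0]]
force: [-0.3, 0.2, 0.5]
opening: 0.496
```

arm_command --translation '[[0, 0.015, 0], [0, 0.015, 0]]' --rotation '[[0, 0, 0], [0, 0, 0]]' --grip '[0, 0]'

```text
time_s: 27.9
position: [0.586, 0.0913, 0.0425]
tcp_rot: [[0.112, -0.0, 0.994], [-0.994, 0.0, 0.112], [-0.0, -1.0, -0.0]]
force: [-0.1, -0.4, -0.2]
opening: 0.501
```

arm_command --translation '[[0, 0.015, 0], [0, 0.015, 0]]' --rotation '[[0, 0, 0], [0, 0, 0]]' --grip '[0, 0]'

```text
time_s: 28.1
position: [0.586, 0.0913, 0.0413]
tcp_rot: [[0.112, -0.0, 0.994], [-0.994, 0.0, 0.112], [-0.0, -1.0, -0.0]]
force: [-0.4, 0.4, -0.4]
opening: 0.501
```

arm_command --translation '[[0, 0.01, 0], [0, 0.01, 0]]' --rotation '[[0, 0, 0], [0, 0, 0]]' --grip '[0, 0]'

```text
time_s: 28.3
position: [0.586, 0.0913, 0.0405]
tcp_rot: [[0.112, -0.0, 0.994], [-0.994, 0.0, 0.112], [-0.0, -1.0, -0.0]]
force: [0.3, 0.5, -0.5]
opening: 0.499
```

arm_command --translation '[[0, 0.01, 0], [0, 0.01, 0]]' --rotation '[[0, 0, 0], [0, 0, 0]]' --grip '[0, 0]'

```text
time_s: 28.5
position: [0.5861, 0.0913, 0.0398]
tcp_rot: [[0.112, 0.0, 0.994], [-0.994, 0.0, 0.112], [0.0, -1.0, 0.0]]
force: [0.1, -0.6, -0.4]
opening: 0.499
```

arm_command --translation '[[0, 0.01, 0], [0, 0.01, 0]]' --rotation '[[0, 0, 0], [0, 0, 0]]' --grip '[0, 0]'

```text
time_s: 28.7
position: [0.5861, 0.0913, 0.0397]
tcp_rot: [[0.112, 0.0, 0.994], [-0.994, -0.0, 0.112], [0.0, -1.0, 0.0]]
force: [-0.7, -0.2, 4.6]
opening: 0.498
```

arm_command --translation '[[0, 0.01, 0], [0, 0.01, 0]]' --rotation '[[0, 0, 0], [0, 0, 0]]' --grip '[0, 0]'

```text
time_s: 28.9
position: [0.5862, 0.0913, 0.0397]
tcp_rot: [[0.112, 0.0, 0.994], [-0.994, -0.0, 0.112], [0.0, -1.0, 0.0]]
force: [-1.7, -0.5, 10.1]
opening: 0.5
```

Both ends stop hard at the same height (TCP z 0.0396 and 0.0397 m at 17 N and 10 N), so the block is flush. I give the near end one more push to about 15 N, then go over to the keeper tab with the fingers shut.

arm_command --translation '[[0, 0.01, 0], [0, 0.01, 0]]' --rotation '[[0, 0, 0], [0, 0, 0]]' --grip '[0, 0]'

```text
time_s: 29.1
position: [0.5862, 0.0913, 0.0396]
tcp_rot: [[0.112, 0.001, 0.994], [-0.994, -0.0, 0.112], [0.0, -1.0, 0.001]]
force: [-2.9, -1.4, 13.9]
opening: 0.502
```

arm_command --translation '[[0, -0.3, 0], [0, -0.7, 0], [-0.2, -1, -0.3], [-0.44, -1, -0.8], [-0.44, -1, -1]]' --rotation '[[0, 0, 0], [0, 0, 0], [0, 0, 0], [0, 0, 0], [0, 0, 0]]' --grip '[0, 0, 1, 1, 1]'

```text
time_s: 29.6
position: [0.4981, 0.1188, 0.118]
tcp_rot: [[0.114, -0.004, 0.993], [-0.993, 0.001, 0.114], [-0.001, -1.0, -0.004]]
force: [-0.3, -0.5, -0.1]
opening: 0.308
```

arm_command --translation '[[0, 0, -0.4], [0, 0, -0.75], [0, 0, -0.75], [0, 0, -0.75]]' --rotation '[[0, 0, 0], [0, 0, 0], [0, 0, 0], [0, 0, 0]]' --grip '[1, 1, 1, 1]'

```text
time_s: 30.0
position: [0.4433, 0.1106, 0.1177]
tcp_rot: [[0.112, 0.001, 0.994], [-0.994, 0.0, 0.112], [0.0, -1.0, 0.001]]
force: [0.6, 0.4, 0.5]
opening: 0.017
```

```bash
python3 go.py -143 65 14 0; python3 rings.py .045; python3 wr.py w5.png
```

```text
t 30.0 base mm [-139.1   65.    77.8] F [0.6 0.4 0.5] jaw ang 0.21 open 0.02 j [ -0.  26. 111.   0.  43.  -6.]
trans share [-0.     0.798 -0.049] rot share [-0.001  0.004  0.   ]
[523.5 249.8  27.7  25.8  33.8]
[523.5 249.9  18.9  25.8  33.7]
[460.7 249.9  26.9 -24.4  33.6]
[460.8 250.   18.5 -24.4  33.5]
[ 215.6  242.    16.  -220.    39.7]
[ 191.7  233.9   16.4 -238.2   46.6]
[ 251.5  214.5   16.4 -190.3   62.9]
[465.7 214.3  28.  -24.6  63.7]
[465.7 214.4  19.4 -24.6  63.6]
[530.6 214.2  29.1  25.6  63.9]
[530.6 214.4  19.6  25.7  63.8]
[ 227.3  205.6   17.  -208.4   70. ]
[ 202.8  197.    17.  -226.5   76.9]
[471.  176.1  29.7 -24.7  93.8]
[471.2 176.3  20.3 -24.6  93.7]
[538.2 176.1  30.7  25.5  94. ]
[538.1 176.1  20.6  25.4  94. ]
[[337.0, 435.0], [525.0, 435.0], [605.0, 120.0], [346.0, 119.0]]
[[429.0, 272.0], [542.0, 273.0], [571.0, 145.0], [444.0, 144.0]]
[[512.0, 446.0], [526.0, 446.0], [568.0, 282.0], [551.0, 282.0]]
[[359.0, 261.0], [362.0, 192.0], [374.0, 192.0], [370.0, 261.0]]
[[393.0, 426.0], [494.0, 418.0], [500.0, 321.0], [389.0, 331.0]]
```

View pics/w5.png

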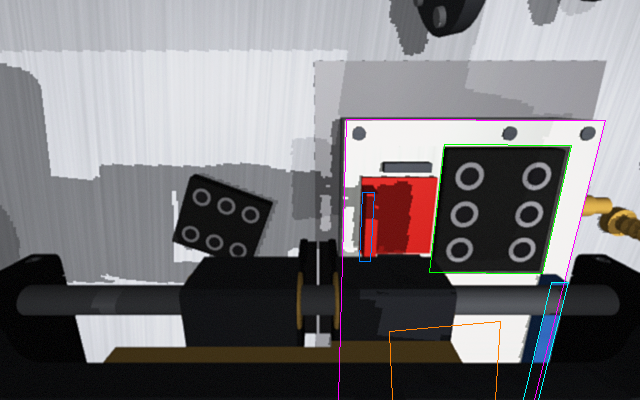

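The block fills the recess outline (wrist (440..570, 146..272)): all six rings are level at deck height and the centre is at about (0.5, 63.7) mm. The keeper's tab is at (367,225), close to the model. I go down beside the tab and push it.

arm_command --translation '[[0, 0, -0.05], [0, 0.4, -0.05], [0, 0.8, -0.05], [0, 0.8, -0.05]]' --rotation '[[0, 0, 0], [0, 0, 0], [0, 0, 0], [0, 0, 0]]' --grip '[1, 1, 1, 1]'

```text
time_s: 30.5
position: [0.437, 0.11, 0.0506]
tcp_rot: [[0.112, -0.007, 0.994], [-0.994, -0.0, 0.112], [-0.001, -1.0, -0.007]]
force: [0.3, 0.1, 0.0]
opening: 0.004
```

arm_command --translation '[[0, 0, 0.08], [0, 0, 0.14], [0, 0, 0.14]]' --rotation '[[0, 0, 0], [0, 0, 0], [0, 0, 0]]' --grip '[1, 1, 1]'

```text
time_s: 30.8
position: [0.453, 0.1114, 0.0548]
tcp_rot: [[0.112, 0.005, 0.994], [-0.994, 0.0, 0.112], [0.001, -1.0, 0.005]]
force: [0.4, 0.3, -0.4]
opening: 0.01
```

arm_command --translation '[[0, 0, 0.05], [0, 0, 0.1], [0, 0, 0.12], [0, 0, 0.12]]' --rotation '[[0, 0, 0], [0, 0, 0], [0, 0, 0], [0, 0, 0]]' --grip '[1, 1, 1, 1]'

```text
time_s: 31.2
position: [0.4602, 0.1125, 0.0536]
tcp_rot: [[0.112, 0.001, 0.994], [-0.994, -0.0, 0.112], [0.0, -1.0, 0.001]]
force: [-0.8, 0.4, -0.4]
opening: 0.006
```

```bash
python3 go.py
```

```text
t 31.2 base mm [-122.1   65.    13.7] F [-0.8  0.4 -0.4] jaw ang 0.22 open 0.01 j [  0.  34. 111.  -0.  35.  -6.]
```

arm_command --translation '[[0, 0, 0.04], [0, 0, 0.08], [0, 0, 0.12], [0, 0, 0.12]]' --rotation '[[0, 0, 0], [0, 0, 0], [0, 0, 0], [0, 0, 0]]' --grip '[1, 1, 1, 1]'

```text
time_s: 31.6
position: [0.4681, 0.1135, 0.0532]
tcp_rot: [[0.112, -0.003, 0.994], [-0.994, -0.0, 0.112], [-0.0, -1.0, -0.003]]
force: [-2.1, -1.4, 1.9]
opening: 0.003
```

arm_command --translation '[[0, 0, 0.04], [0, 0, 0.08], [0, 0, 0.1], [0, 0, 0.1]]' --rotation '[[0, 0, 0], [0, 0, 0], [0, 0, 0], [0, 0, 0]]' --grip '[1, 1, 1, 1]'

```text
time_s: 32.0
position: [0.477, 0.1145, 0.0531]
tcp_rot: [[0.112, -0.001, 0.994], [-0.994, 0.0, 0.112], [-0.0, -1.0, -0.001]]
force: [-3.4, -0.2, -0.6]
opening: 0.006
```

arm_command --translation '[[0, 0, 0.03], [0, 0, 0.06], [0, 0, 0.06]]' --rotation '[[0, 0, 0], [0, 0, 0], [0, 0, 0]]' --grip '[1, 1, 1]'

```text
time_s: 32.3
position: [0.4822, 0.1151, 0.0532]
tcp_rot: [[0.112, -0.0, 0.994], [-0.994, 0.0, 0.112], [-0.0, -1.0, 0.0]]
force: [-3.4, 0.2, -2.6]
opening: 0.007
```

```bash
python3 go.py
```

```text
t 32.3 base mm [-99.9  65.2  13.3] F [-3.4  0.2 -2.6] jaw ang 0.21 open 0.01 j [  0.  35. 108.   0.  37.  -6.]
```

arm_command --translation '[[0, 0, 0.04], [0, 0, 0.08], [0, 0, 0.1], [0, 0, 0.1]]' --rotation '[[0, 0, 0], [0, 0, 0], [0, 0, 0], [0, 0, 0]]' --grip '[1, 1, 1, 1]'

```text
time_s: 32.7
position: [0.4905, 0.1159, 0.0533]
tcp_rot: [[0.112, 0.001, 0.994], [-0.994, 0.0, 0.112], [-0.0, -1.0, 0.001]]
force: [-3.7, 0.7, -2.3]
opening: 0.007
```

arm_command --translation '[[0, 0, 0.025], [0, 0, 0.025]]' --rotation '[[0, 0, 0], [0, 0, 0]]' --grip '[1, 1]'

```text
time_s: 32.9
position: [0.4923, 0.1161, 0.0534]
tcp_rot: [[0.112, 0.0, 0.994], [-0.994, 0.0, 0.112], [-0.0, -1.0, 0.0]]
force: [-4.0, 0.4, -1.5]
opening: 0.006
```

arm_command --translation '[[0, 0, 0.02], [0, 0, 0.02]]' --rotation '[[0, 0, 0], [0, 0, 0]]' --grip '[1, 1]'

```text
time_s: 33.1
position: [0.4937, 0.1163, 0.0534]
tcp_rot: [[0.112, 0.0, 0.994], [-0.994, 0.0, 0.112], [-0.0, -1.0, 0.0]]
force: [-4.5, -1.0, -2.3]
opening: 0.01
```

```bash
python3 go.py
```

```text
t 33.1 base mm [-88.4  65.2  13.5] F [-4.5 -1.  -2.3] jaw ang 0.21 open 0.01 j [  1.  36. 106.   0.  38.  -6.]
```

arm_command --translation '[[0, 0, 0.02], [0, 0, 0.02]]' --rotation '[[0, 0, 0], [0, 0, 0]]' --grip '[1, 1]'

```text
time_s: 33.3
position: [0.4936, 0.1163, 0.0534]
tcp_rot: [[0.113, -0.003, 0.994], [-0.994, -0.0, 0.113], [0.0, -1.0, -0.003]]
force: [-5.3, -0.8, 1.0]
opening: 0.005
```

arm_command --translation '[[0, 0, 0.02], [0, 0, 0.02]]' --rotation '[[0, 0, 0], [0, 0, 0]]' --grip '[1, 1]'

```text
time_s: 33.5
position: [0.4936, 0.1163, 0.0534]
tcp_rot: [[0.113, -0.006, 0.994], [-0.994, -0.001, 0.113], [-0.0, -1.0, -0.006]]
force: [-9.1, -2.4, 2.7]
opening: 0.005
```

arm_command --translation '[[0, 0, 0.015], [0, 0, 0.015]]' --rotation '[[0, 0, 0], [0, 0, 0]]' --grip '[1, 1]'

```text
time_s: 33.7
position: [0.4935, 0.1163, 0.0534]
tcp_rot: [[0.113, -0.009, 0.994], [-0.994, -0.001, 0.113], [-0.0, -1.0, -0.009]]
force: [-10.0, -2.9, 5.3]
opening: 0.005
```

arm_command --translation '[[0, 0, 0.015], [0, 0, 0.015]]' --rotation '[[0, 0, 0], [0, 0, 0]]' --grip '[1, 1]'

```text
time_s: 33.9
position: [0.4935, 0.1163, 0.0534]
tcp_rot: [[0.113, -0.011, 0.994], [-0.994, -0.001, 0.113], [-0.0, -1.0, -0.011]]
force: [-13.2, -2.6, 5.9]
opening: 0.004
```

It stops hard. I back away and check.

arm_command --translation '[[0, 0, -0.2], [0, 0, -0.5], [0, -0.5, -0.6], [0, -1, -0.6], [0, -1, -0.6]]' --rotation '[[0, 0, 0], [0, 0, 0], [0, 0, 0], [0, 0, 0], [0, 0, 0]]' --grip '[1, 1, 1, 1, 1]'

```text
time_s: 34.4
position: [0.4585, 0.1115, 0.1387]
tcp_rot: [[0.112, 0.018, 0.994], [-0.994, 0.0, 0.112], [0.002, -1.0, 0.018]]
force: [0.4, -1.3, 0.7]
opening: 0.009
```

```bash
sed -i 's/^KT=.*/KT=np.array([[-79,40,77.5],[-79,90,77.5],[-71,90,77.5],[-71,40,77.5]])\/1e3/' h.py; python3 go.py; python3 rings.py .045; python3 wr.py w6.png
```

```text
t 34.4 base mm [-123.9   64.3   98.8] F [ 0.4 -1.3  0.7] jaw ang 0.21 open 0.01 j [  0.  25. 108.   0.  46.  -6.]
[488.  237.1  25.   25.6  33.9]
[488.  237.1  17.5  25.6  33.8]
[ 203.5  233.1   15.3 -219.4   38.4]
[ 180.3  225.4   16.3 -238.2   45.4]
[ 237.2  206.8   15.5 -189.2   61.9]
[493.4 203.9  26.1  25.4  64. ]
[493.5 204.   18.2  25.5  63.9]
[ 214.4  198.5   15.7 -207.5   69. ]
[ 190.8  190.3   16.  -226.    76.1]
[499.3 168.6  27.2  25.3  94.1]
[499.3 168.8  19.3  25.3  94. ]
[[323.0, 416.0], [500.0, 415.0], [565.0, 117.0], [326.0, 116.0]]
[[406.0, 260.0], [511.0, 260.0], [535.0, 141.0], [417.0, 141.0]]
[[487.0, 424.0], [500.0, 424.0], [534.0, 268.0], [519.0, 268.0]]
[[378.0, 248.0], [382.0, 184.0], [393.0, 184.0], [389.0, 248.0]]
[[375.0, 405.0], [468.0, 397.0], [472.0, 305.0], [369.0, 315.0]]
```

View pics/w6.png

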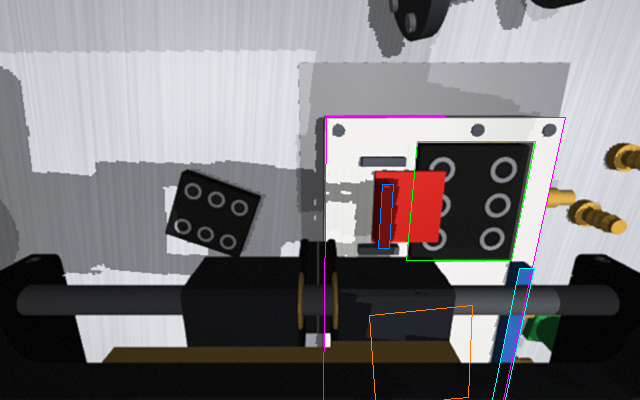

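The keeper plate now lies over the block's edge at wrist (375..445, 172..243), and its tab sits on the outline drawn for 30 mm of travel. The block is still level and centred, and the fingers are clear. I hand in.

arm_command --translation '[[0, 0, 0], [0, 0, 0], [0, 0, 0]]' --rotation '[[0, 0, 0], [0, 0, 0], [0, 0, 0]]' --grip '[1, 1, 1]'

```text
time_s: 34.8
position: [0.4511, 0.1114, 0.1324]
tcp_rot: [[0.112, -0.002, 0.994], [-0.994, 0.0, 0.112], [-0.0, -1.0, -0.002]]
force: [-0.5, 0.7, -0.7]
opening: 0.007
```

```bash
python3 -c "
from rig import bot
print(bot.hand_in())"
```

```text
the job is handed in; nothing more can be done
None
```

I seated the grommet block flush in its recess, slid the keeper across over its edge, and handed the job in at about 35 s. The hand-in reports no verdict.

**What I did:** I squared the block against the fence and pushed it along until it dropped into the recess. Then I pressed the far end (about 17 N) and the near end (about 14 N), and pushed the keeper to its hard stop (about 13 N). No reading passed 17 N, but I only saw the force at the end of each move.

**Last checks:**
- **Block:** both ends stopped hard at the same height, level with the deck. The last full set of rings, taken before the keeper went on, was level with the block centred about 0.5 mm (x) and 1.3 mm (y) from the recess centre. The rings still visible after the keeper went on had not moved.
- **Keeper:** its tab lies within about 2 pixels of the outline drawn for the full 30 mm.
- **Clearance:** the gripper is free of everything. I saw no contact with the valve, housing or adapters, but did not measure their positions afterwards.

**What disagreed:**
- **Fingertips:** they reached the deck about 30 mm lower than the stated `tip_extent` implied, so I set all heights by touch.
- **Base position:** my first fit was about 2 to 4 mm off in x and y. I corrected it from the wrist camera and the contact with the fence.

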